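# Hold the sprung probe arm down on a board under test

### The arm

A 7-joint arm with a two-finger parallel gripper is mounted at the origin on the work surface. World frame = base frame: x ahead of the robot, y to its left, z up, the work surface at z = 0. Lengths are in m, angles in rad, forces in N, time in s.
With the tool pointing down it reaches from about 0.425 to 0.925 m from the base axis. Payload 6.8 kg.
Tool frame: the origin (TCP) lies midway between the tips of the shut fingers; the grasp point (between the pads) lies 19 mm behind it; z points along the fingers, y is the direction in which the jaws open and shut (so a half turn about z gives the same grasp; the last joint's range is limited). The gripper opens to 85 mm and grips with 20 to 120 N. Pads are 22 mm wide; open, the fingers measure 114 mm over their backs; the gripper's body (76 mm by 85 mm) begins 54 mm behind the grasp point. The pads swing forward as they close: fully open they stand 13 mm farther back than shut.
Start: joints at [-1.438, 0.477, 0.022, 1.555, -0.011, 1.109, -0.083], TCP at [0.161, 0.656, 0.205] pointing down, gripper open.
Joint ranges: [-2.96, 2.96], [-0.34, 2.1], [-1.41, 1.46], [0.24, 2.44], [-1.37, 4.51], [0.17, 1.92], [-2.96, 2.96]. Speed limits (rad/s): [2.39, 2.39, 3.14, 3.14, 3.14, 3.14, 3.14].

### API

Orientations are given as a rotation vector (axis times angle).
In Python, from bench import r, imaging gives the robot as it stands.
- The arm moves only by the tool jog_arm, never from a script. Its argument "rows" is a list of rows, each an object with "delta_rot": the turn, a rotation vector about the tool's x, y, z in degrees, a list of three; "xyz": the shift along the tool's x, y, z in cm, a list of three; "fingers": the closure, from 0 (fully open) to 1 (shut). A call has exactly 5 rows; each row is the pose to reach, as a shift and turn from the pose measured when the call began, along the tool's axes at that moment; what a row does not reach only later rows make up. A row lasts 1/12 s, in which the tool goes at most 41.7 mm and 7.16 degrees, less where a joint would pass 70% of its speed; a pose out of reach is approached as far as the arm can. A call with a gripper value outside its range is refused whole. The fingers move at their own pace and stop on an object; "grip_force" is the grip in N (left out, the last holds). Time passes only in rows, so rows that repeat a pose let the fingers close, or fill a call up. It gives the time, the measured TCP pose, the force and the opening at its end, in the units of the state.
- r.get_obs(): the state, without advancing time (a new reading comes with each control period).
- imaging.grab_frame(name): name is "scene" or "top"; returns the picture (384x512x3 uint8, blue, green, red); there is no depth.
- imaging.camera_info(name): a dict with "camera_matrix" (3x3 intrinsics, pixels), "xyz" and "attitude" of the camera in the world. Camera axes: x right, y down, z forward; pixel columns grow to the right and rows downward; lengths in m; the calibration is good to about 2 mm. A picture is of the moment at which its call begins. camera_info takes no time and is no camera call.
- r.hand_in(): hands the job in, once; it reports no verdict.
Trained networks look in the newest picture that a camera, given by its name, has taken for a name from the list of things; names that differ only in an ending like _2 or _b are one class to them, and where a whole thing is asked for, a point or a joint stands for the part that bears it (a point fixed in the world has none). Each returns a list of dicts, best first, with "conf" (0 to 1); they miss things now and then, are a little off and sometimes report something else, mostly with a low value. They report only what shows in the picture. A call takes as long as a camera call. They do not tell look-alikes from the thing itself.
- imaging.find_in(camera, query): "position" ([column, row] in pixels, amid what is visible of it).
- imaging.cut_out(camera, query): "region" (384x512 bool, what is visible of it) and "position" ([column, row] in pixels, amid what is visible of it).
- imaging.tip_of(camera, query): "position" ([column, row] in pixels: a listed point, or the origin of a listed thing).
The state is a dict: "clock": time; "joints": joint angles; "qvel": joint speeds; "tau": joint torques, N m; "tcp_pos": TCP position; "orientation": TCP orientation; "contact_force": force on the tool from outside, world axes, zero at the start; "moment": the same for the moment, N m; "grip_width": finger opening in m.
Only numpy, scipy, OpenCV 4.12 (cv2) and the standard library are available. Lean on these libraries where they do the work, as an engineer would, in place of code of your own. Each camera call takes 0.05 s, during which the arm holds its last target.

### The job

Gently lay the power-supply board flat in the nest of the flip-over test fixture, test pads towards the arm's pivot, and let go of it. Then take the raised probe arm by its handle bar, swing it forward and down against its spring all the way to its stop so that the pins press on the board's pads, and finish while still holding it there. Do not knock the other things on the bench about.

Things in the scene. Friction and masses are not known exactly. Their poses are not given: they have to be found in the camera images.
- board: The loose power-supply board: green plate 80 mm (x) by 50 mm (y), 2 mm thick, about 60 g, flat on the bench at first. Origin: centre of its underside, z up. Black transformer in the middle; at its -x end two capacitors 14 mm tall and a small connector, 37 to 27 mm from the centre; towards +x, at 20 to 36 mm, six flat gold test pads.
- board_grip (a point): Centre (half-way up) of the board's transformer, 10 mm to -x of the board's centre, 13 mm above its underside; axes as the board's. The transformer is 26 mm (x) by 24 mm (y) by 22 mm tall: grip it across its 24 mm. This point is 11 mm above the board's upper face.
- nest (a point): Centre of the black nest's floor on the test fixture, 18 mm above the bench; x points to the pivot (away from the handle side), y along the hinge, z up. Corner locators 7 mm tall with sloped lead-ins leave the board 1.2 mm of play each side; the sides are open between. Board seated: its x along this x, board_grip at (-10, 0, 13) mm here.
- fixture: The flip-over test fixture, bolted down at a different place and yaw each time: aluminium base plate 260 x 130 mm, 12 mm high, running from 100 mm to -x to 160 mm to +x of the origin, which is on the bench under its centre line. Axes as the nest's. Its handle side (-x) faces the robot.
- pivot (a point): Middle of the probe arm's hinge axis, fixed on the fixture 103 mm to +x of the nest's centre, 50 mm above the bench; axes as the nest's. The hinge runs along y between the two steel cheeks of the hanger (104 mm wide over all, 98 mm tall).
- handle: Centre of the handle bar: a round rubber sleeve 16 mm across, 66 mm long, along its y, parallel to the hinge and 190 mm from it, between the arm's side plates (68 mm apart, 14 mm deep); it turns on its rod. Arm open: 238 mm above the bench, 24 mm to +x of the pivot. At the stop: 50 mm above the bench, 190 mm to -x of the pivot.
- probe_arm (a joint): Angle of the probe arm, rad: 0 raised, leaning 0.13 rad back past upright, where its spring rests it; grows as it swings forward (fixture -x) and down; 1.70 at the closed stop, arm level. The torsion spring always pulls to 0: about 3 N at the handle when open, about 8 N at the stop with pins down. It flies open if let go.
- pin_block: Black block 22 x 42 mm with six brass pins, sprung, under the arm 75 mm from the hinge. The pins reach 32 mm from the arm's centre line to the board's side; with the arm at its stop the board's pads push them in 2 mm (about 3.5 N). Origin on the arm's centre line.
- flux_jar: White screw-cap jar, 42 mm across, 36 mm tall, origin at its underside; a bystander. Board and jar lie either side of the fixture, now one way round, now the other.
- multimeter: Orange multimeter lying face up, 150 x 75 x 45 mm, origin at its underside; a bystander.
- screwdriver: Screwdriver lying on the bench, 160 mm long; a bystander.
There are look-alikes about, which are no part of the job. Of the things that look like the board, the smallest one is meant.

How it is judged:
By the outcome, as a careful person would: the job done as asked, in the order asked, and still so for the second after the job is handed in, while the arm keeps its last pose, push and grip.
It also fails if it takes over 61 s, if anything falls off the work surface, if the arm or the gripper's body presses on something with over 40 N, if the wrist force passes 120 N, or if a joint passes its speed limit or range.

## Working session

There is one attempt and no reset: what is moved stays moved. The work goes in short steps, Python scripts to look and compute and a tool call to move; the robot and the scene stay as the last step left them, time stands still between calls to the robot, and variables do not carry over. Pictures are saved under pics/ and viewed, and the job is handed in when it is done.

Besides the shell and the picture viewer there is one more tool, called by a JSON object that holds its "name" and its "arguments", one argument or row to a line. jog_arm: Moves the arm, as the interface text tells. Its arguments: {"type":"object","properties":{"rows":{"type":"array","items":{"type":"object","properties":{"delta_rot":{"type":"array","items":{"type":"number"}},"xyz":{"type":"array","items":{"type":"number"}},"fingers":{"type":"number"}}}},"grip_force":{"type":"number"}},"required":["rows"]}

```bash
mkdir -p pics; ls; python3 - <<'E'
from bench import r, imaging
import cv2, numpy as np
print(r.get_obs())
for n in("scene","top"):
    im=imaging.grab_frame(n); cv2.imwrite(f"pics/{n}0.png",im)
    print(n,imaging.camera_info(n))
    for q in("board","board_grip","nest","pivot","handle","flux_jar","multimeter","screwdriver","fixture","pin_block"):
        try:
            print(q,[(np.round(d["position"],1).tolist(),round(d["conf"],2)) for d in imaging.tip_of(n,q)])
        except Exception as e: print(q,e)
E
```

```text
pics
{'clock': 0.0, 'joints': array([-1.43810469,  0.47777372,  0.02233368,  1.55643733, -0.01150295,
        1.10930782, -0.08310147]), 'qvel': array([ 2.37045952e-05, -5.25199692e-04,  4.75114673e-04, -8.40385520e-05,
        7.31845661e-04, -3.22505750e-05,  4.40883622e-04]), 'tau': array([ 3.91505546e-04, -5.96460915e+01,  1.60828907e+00, -2.81184393e+01,
        1.24962162e-02,  9.56849341e-03, -1.29400439e-05]), 'tcp_pos': array([0.16082963, 0.65490633, 0.20354929]), 'orientation': array([-3.77272721e-01, -3.11876625e+00,  2.82104578e-03]), 'contact_force': array([-0.57038226,  0.1093366 ,  0.59440124]), 'moment': array([ 0.00167305,  0.00824472, -0.0164701 ]), 'grip_width': 0.08532767743570172}
scene {'camera_matrix': array([[455.02764813,   0.        , 258.90535483],
       [  0.        , 455.02764813, 189.36160912],
       [  0.        ,   0.        ,   1.        ]]), 'xyz': array([1.06723766, 0.30670985, 1.18131837]), 'attitude': array([-1.46744642, -2.33234116,  0.69420033])}
board [([178.1, 119.0], 0.94), ([338.5, 255.6], 0.75), ([163.0, 225.0], 0.62), ([177.6, 185.2], 0.
[... 425 characters left out ...]
 0.        , 255.91579979],
       [  0.        , 420.91959171, 194.23180104],
       [  0.        ,   0.        ,   1.        ]]), 'xyz': array([ 0.34466615, -0.01242362,  1.5648515 ]), 'attitude': array([-2.16293963,  2.19003335, -0.10433424])}
board [([312.1, 159.7], 0.92), ([362.0, 263.5], 0.92), ([318.9, 195.9], 0.57)]
board_grip [([372.2, 265.1], 0.93), ([324.8, 199.7], 0.83), ([315.7, 154.3], 0.67)]
nest [([260.4, 169.0], 0.57)]
pivot [([266.6, 145.0], 0.75)]
handle [([270.1, 122.6], 0.63)]
flux_jar [([179.0, 196.8], 0.62)]
multimeter [([147.0, 147.2], 0.83), ([269.3, 143.6], 0.73)]
screwdriver [([347.2, 137.6], 0.48)]
fixture [([265.9, 168.0], 0.71)]
pin_block [([270.0, 136.0], 0.6)]
```

View pics/scene0.png

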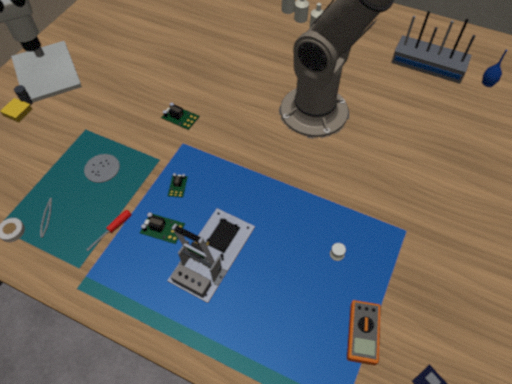

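View pics/top0.png

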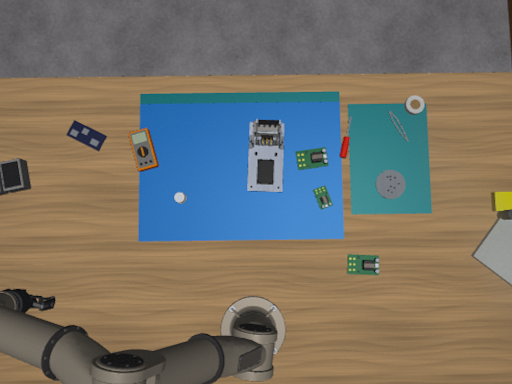

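```bash
cat > h.py <<'E'
from bench import r, imaging
import cv2, numpy as np
from scipy.spatial.transform import Rotation as R
def cam(n):
    c=imaging.camera_info(n); return c["camera_matrix"],np.array(c["xyz"]),R.from_rotvec(c["attitude"]).as_matrix()
def toplane(n,p,z):
    K,t,M=cam(n); d=M@np.linalg.solve(K,[p[0],p[1],1.]); return t+d*(z-t[2])/d[2]
def proj(n,X):
    K,t,M=cam(n); p=(np.atleast_2d(X)-t)@M@K.T; return p[:,:2]/p[:,2:]
def tri(obs):
    A=np.zeros((3,3));b=np.zeros(3)
    for n,p in obs:
        K,t,M=cam(n); d=M@np.linalg.solve(K,[p[0],p[1],1.]); d/=np.linalg.norm(d); P=np.eye(3)-np.outer(d,d); A+=P;b+=P@t
    return np.linalg.solve(A,b)
def crop(n,im,c,w,name,s):
    x0,y0=int(c[0]-w[0]/2),int(c[1]-w[1]/2); x0=max(x0,0);y0=max(y0,0)
    cv2.imwrite(name,cv2.resize(im[y0:y0+w[1],x0:x0+w[0]],None,fx=s,fy=s,interpolation=cv2.INTER_CUBIC)); print(name,x0,y0,s)
E
python3 - <<'E'
from h import *
for n in("scene","top"):
    for d in imaging.cut_out(n,"board"):
        m=d["region"]; ys,xs=np.nonzero(m)
        if len(xs)<10: continue
        P=np.array([toplane(n,(a,b),0.005)[:2] for a,b in zip(xs,ys)])
        (c,s,a)=cv2.minAreaRect(P.astype(np.float32)*1000)
        print(n,np.round(d["position"]),round(d["conf"],2),len(xs),np.round(c),np.round(s),round(a,1))
print(r.get_obs()["clock"])
t=cv2.imread("pics/top0.png"); s=cv2.imread("pics/scene0.png")
crop("top",t,(290,165),(110,100),"pics/tz.png",7)
crop("scene",s,(205,225),(130,110),"pics/sz.png",6)
E
```

```text
scene [164. 228.] 0.97 770 [ 625. -229.] [ 72. 118.] 7.0
scene [177. 181.] 0.92 337 [ 476. -265.] [85. 48.] 19.9
scene [177. 119.] 0.66 561 [ 229. -409.] [125.  75.] 85.4Traceback (most recent call last):
  File "<stdin>", line 6, in <module>
  File "h.py", line 7, in toplane
    K,t,M=cam(n); d=M@np.linalg.solve(K,[p[0],p[1],1.]); return t+d*(z-t[2])/d[2]
          ~~~^^^
  File "h.py", line 5, in cam
    c=imaging.camera_info(n); return c["camera_matrix"],np.array(c["xyz"]),R.from_rotvec(c["attitude"]).as_matrix()
ValueError: time passes only in moves, steps and waits
```

```bash
python3 - <<'E'
s=open('h.py').read()
s=s.replace("def cam(n):\n    c=imaging","import functools\n@functools.lru_cache(None)\ndef cam(n):\n    c=imaging")
open('h.py','w').write(s)
E
python3 - <<'E'
from h import *
t=cv2.imread("pics/top0.png"); s=cv2.imread("pics/scene0.png")
crop("top",t,(290,165),(110,100),"pics/tz.png",7)
crop("scene",s,(205,225),(130,110),"pics/sz.png",6)
for n in("top",):
    for d in imaging.cut_out(n,"board"):
        m=d["region"]; ys,xs=np.nonzero(m)
        if len(xs)<10: continue
        P=np.array([toplane(n,(a,b),0.005)[:2] for a,b in zip(xs,ys)])
        (c,s,a)=cv2.minAreaRect(P.astype(np.float32)*1000)
        print(n,np.round(d["position"]),round(d["conf"],2),len(xs),np.round(c),np.round(s),round(a,1))
print("grip",tri([("scene",(179.8,180.8)),("top",(324.8,199.7))]))
print("org",tri([("scene",(177.6,185.2)),("top",(318.9,195.9))]))
print("nest",tri([("scene",(228.1,237.2)),("top",(260.4,169))]),toplane("top",(260.4,169),.018),toplane("scene",(228.1,237.2),.018))
print("pivot",tri([("scene",(203.4,260.6)),("top",(266.6,145))]),toplane("top",(266.6,145),.05),toplane("scene",(203.4,260.6),.05))
print("handle",toplane("top",(270.1,122.6),.238))
print("jar",toplane("top",(179,196.8),.0))
print("fixt",toplane("top",(265.9,168),.0))
E
```

```text
pics/tz.png 235 115 7
pics/sz.png 140 170 6
top [363. 264.] 0.91 620 [ 224. -406.] [118.  69.] 89.3
top [312. 159.] 0.59 591 [ 620. -229.] [ 77. 114.] 7.8
top [323. 199.] 0.57 275 [ 471. -264.] [80. 51.] 20.2
grip [ 0.46157997 -0.27072913  0.00599714]
org [ 0.47959884 -0.25577264  0.01449739]
nest [ 0.57791389 -0.03475976  0.02581777] [ 0.58048937 -0.03769721  0.018     ] [ 0.57335607 -0.03417141  0.018     ]
pivot [ 0.6690898  -0.06114847  0.02336175] [ 0.66387462 -0.06102989  0.05      ] [ 0.6779159  -0.05193822  0.05      ]
handle [ 0.69725087 -0.06734721  0.238     ]
jar [0.48223008 0.26694595 0.        ]
fixt [ 0.58677603 -0.05869587  0.        ]
```

View pics/tz.png

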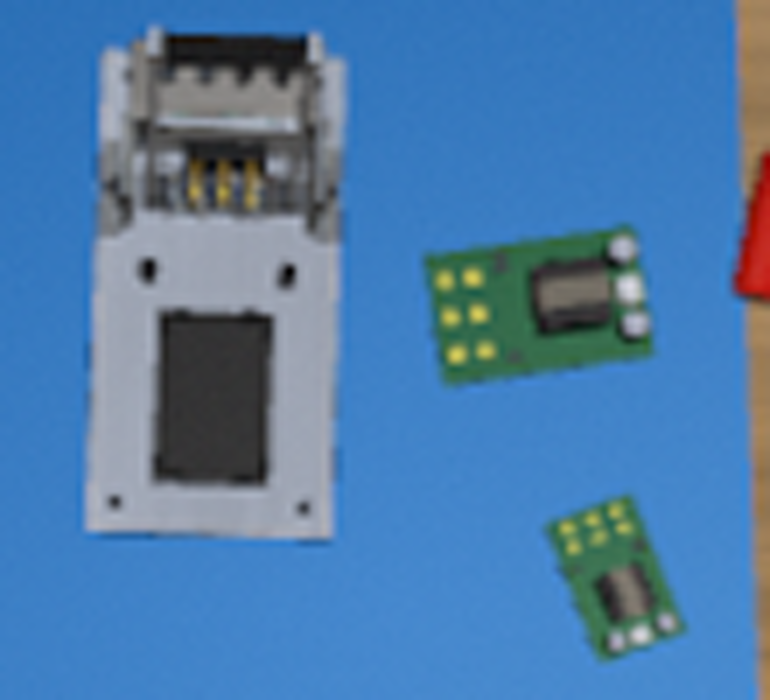

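View pics/sz.png

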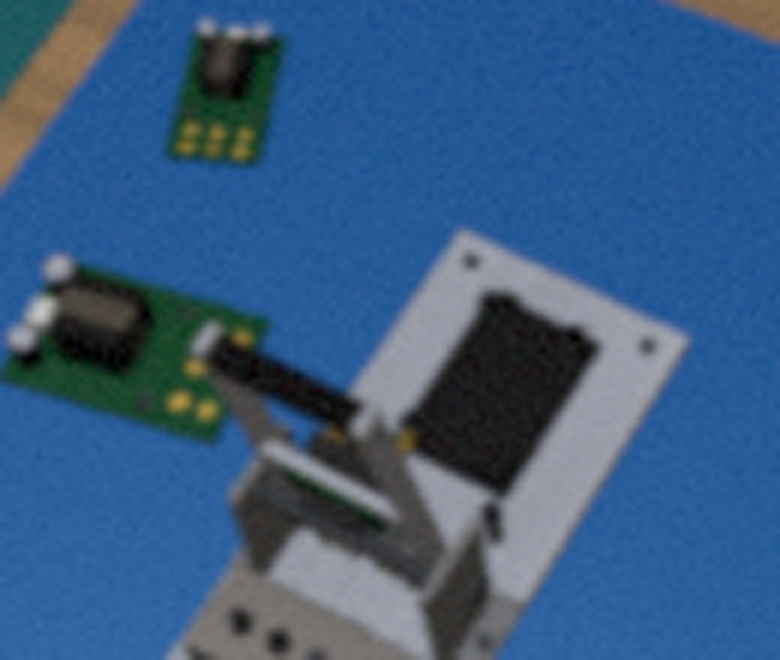

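```bash
cat > fit.py <<'E'
from h import *
from scipy.optimize import least_squares
from scipy.ndimage import map_coordinates
def edgefit(n,g,segs,p0,model,rng=3.0,ns=25,iters=8):
    """segs: list of (A,B,sign) given params via model(p)->list of (A3,B3,sgn) ; sgn*gradient along image normal from inside to outside"""
    p=np.array(p0,float)
    for it in range(iters):
        obs=[]
        S=model(p)
        for i,(A,B,C,sg) in enumerate(S):
            ts=np.linspace(0.0,1.0,ns)
            X=A+(B-A)*ts[:,None]; u=proj(n,X); c=proj(n,C)[0]
            d=u[-1]-u[0]; nn=np.array([-d[1],d[0]])/np.linalg.norm(d)
            if nn@(u.mean(0)-c)<0: nn=-nn
            off=np.arange(-rng,rng+.01,0.1)
            for t,q in zip(ts,u):
                pts=q+off[:,None]*nn
                v=map_coordinates(g,[pts[:,1],pts[:,0]],order=3)
                gr=np.gradient(v,0.1)*sg
                w=np.clip(gr,0,None); k=np.argmax(w)
                if w[k]<4: continue
                sel=abs(off-off[k])<=1.2
                o=(w[sel]*off[sel]).sum()/w[sel].sum()
                obs.append((i,t,q+o*nn,nn))
        def res(p):
            S=model(p); out=[]
            X=np.array([S[i][0]+(S[i][1]-S[i][0])*t for i,t,_,_ in obs]); u=proj(n,X)
            return np.array([(u[j]-o[2])@o[3] for j,o in enumerate(obs)])
        s=least_squares(res,p,loss="soft_l1",f_scale=0.3); p=s.x
    return p,np.sqrt(np.mean(s.fun**2)),len(obs)
def rect(p,hx,hy,z,fr=0.6,sides="LRFB",sg=1,z_c=None):
    x,y,a=p[:3]; c,s=np.cos(a),np.sin(a); M=np.array([[c,-s],[s,c]])
    W=lambda q:np.r_[M@np.array(q)+[x,y],z]
    o=[]
    if "L" in sides:o.append((W((-hx*fr,hy)),W((hx*fr,hy)),W((0,0)),sg))
    if "R" in sides:o.append((W((-hx*fr,-hy)),W((hx*fr,-hy)),W((0,0)),sg))
    if "F" in sides:o.append((W((hx,-hy*fr)),W((hx,hy*fr)),W((0,0)),sg))
    if "B" in sides:o.append((W((-hx,-hy*fr)),W((-hx,hy*fr)),W((0,0)),sg))
    return o
E
cat > m1.py <<'E'
from fit import *
import sys
tag=sys.argv[1]
for n in("top","scene"):
    im=cv2.imread(f"pics/{n}{tag}.png").astype(float)
    red=im[:,:,2]; 
    # board: green vs blue mat: use blue channel (board dark, mat bright)
    for nm,g,z,p0,h in (("board",im[:,:,0],.002,(.473,-.264,.35),(.04,.025)),("nest",im[:,:,2],.018,(.576,-.036,-.09),None)):
        if h:
            for side in("LRFB","LRF"):
                p,e,k=edgefit(n,g,None,p0,lambda p:rect(p,h[0],h[1],z,sides=side,fr=.8)); print(n,nm,side,np.round(p,4),round(e,2),k)
            p,e,k=edgefit(n,g,None,(*p0,*h),lambda p:rect(p,p[3],p[4],z,fr=.8)); print(n,nm,"free",np.round(p,4),round(e,2),k)
        else:
            p,e,k=edgefit(n,g,None,(*p0,.045,.03),lambda p:rect(p,p[3],p[4],z,fr=.7)); print(n,nm,"free",np.round(p,4),round(e,2),k)
    g=im[:,:,2]
    def pl(p):
        c,s=np.cos(p[2]),np.sin(p[2]); W=lambda q:np.r_[p[0]+c*q[0]-s*q[1],p[1]+s*q[0]+c*q[1],.012]
        C=W((0,0)); return [(W((-.09,.065)),W((.04,.065)),C,-1),(W((-.09,-.065)),W((.04,-.065)),C,-1),(W((-.1,-.055)),W((-.1,.055)),C,-1)]
    p,e,k=edgefit(n,g,None,(.576,-.036,-.09),pl); print(n,"plate",np.round(p,4),round(e,2),k)
E
python3 m1.py 0
```

```text
top board LRFB [ 0.4741 -0.2676  0.3478] 0.67 100
top board LRF [ 0.4741 -0.2676  0.3481] 0.46 75
top board free [ 0.4742 -0.2676  0.3476  0.0399  0.0246] 0.66 100
top nest free [ 0.5721 -0.041  -0.0632  0.0464  0.0437] 0.45 89
top plate [ 0.5564 -0.0537 -0.0498] 0.49 39
scene board LRFB [ 0.4771 -0.2649  0.3598] 0.37 100
scene board LRF [ 0.4763 -0.2651  0.355 ] 0.31 75
scene board free [ 0.4774 -0.2647  0.357   0.0387  0.024 ] 0.19 100
scene nest free [ 0.5743 -0.0413 -0.0389  0.0461  0.0204] 0.88 100
scene plate [ 0.5777 -0.0452 -0.2032] 1.54 74
```

```bash
python3 - <<'E'
from h import *
Z=lambda p:(235+p[0]/7-.43,115+p[1]/7-.43)
for p in [(212,395),(160,312),(271,316),(155,480),(267,486)]: print("nest",np.round(toplane("top",Z(p),.018),4))
for p in [(87,530),(331,540)]: print("plate",np.round(toplane("top",Z(p),.012),4))
Z=lambda p:(140+p[0]/6-.43,170+p[1]/6-.43)
for p in [(485,295),(598,348),(497,493),(402,440)]: print("nest",np.round(toplane("scene",Z(p),.018),4))
for p in [(460,230),(692,340)]: print("plate",np.round(toplane("scene",Z(p),.012),4))
E
sed -i 's/(\.576,-\.036,-\.09)/(.577,-.056,-.03)/g' m1.py; python3 m1.py 0
```

```text
nest [ 0.5728 -0.0541  0.018 ]
nest [ 0.6176 -0.0271  0.018 ]
nest [ 0.6148 -0.0861  0.018 ]
nest [ 0.5278 -0.0233  0.018 ]
nest [ 0.5239 -0.0825  0.018 ]
plate [0.5023 0.013  0.012 ]
plate [ 0.4954 -0.1162  0.012 ]
nest [ 0.5297 -0.0827  0.018 ]
nest [ 0.5319 -0.0196  0.018 ]
nest [ 0.6205 -0.0273  0.018 ]
nest [ 0.6157 -0.0808  0.018 ]
plate [ 0.4997 -0.1135  0.012 ]
plate [0.5056 0.0178 0.012 ]
top board LRFB [ 0.4741 -0.2676  0.3478] 0.67 100
top board LRF [ 0.4741 -0.2676  0.3481] 0.46 75
top board free [ 0.4742 -0.2676  0.3476  0.0399  0.0246] 0.66 100
top nest free [ 0.5711 -0.0545 -0.0622  0.0462  0.0302] 0.15 100
top plate [ 0.5991 -0.0559 -0.0543] 0.2 75
scene board LRFB [ 0.4771 -0.2649  0.3598] 0.37 100
scene board LRF [ 0.4763 -0.2651  0.355 ] 0.31 75
scene board free [ 0.4774 -0.2647  0.357   0.0387  0.024 ] 0.19 100
scene nest free [ 0.5739 -0.0518 -0.0466  0.0463  0.0309] 0.29 100
scene plate [ 0.5714 -0.0515 -0.0375] 1.17 75
```

```bash
cat > plan.py <<'E'
from h import *
def downR(yaw,flip=0,tilt=0):
    # tool z down; tool y at world angle yaw (dir of jaws)
    y=np.array([np.cos(yaw),np.sin(yaw),0]); z=np.array([0,0,-1.]); x=np.cross(y,z)
    return R.from_matrix(np.c_[x,y,z])
def delta(pos,Rt,o=None):
    o=o or r.get_obs(); R0=R.from_rotvec(o["orientation"])
    return np.round(R0.inv().apply(np.array(pos)-o["tcp_pos"])*100,2), np.round((R0.inv()*Rt).as_rotvec(degrees=True),2)
def best(yaw,o=None):
    o=o or r.get_obs(); R0=R.from_rotvec(o["orientation"])
    c=[downR(yaw),downR(yaw+np.pi)]
    return min(c,key=lambda q:(R0.inv()*q).magnitude())
def st():
    o=r.get_obs(); R0=R.from_rotvec(o["orientation"]).as_matrix()
    print("t",round(o["clock"],2),"tcp",np.round(o["tcp_pos"],4),"F",np.round(o["contact_force"],1),"w",round(o["grip_width"],4),"z",np.round(R0[:,2],3),"yaw_y",round(np.arctan2(R0[1,1],R0[0,1]),3),"j",np.round(o["joints"],2)); return o
E
python3 - <<'E'
from plan import *
o=st()
print(R.from_rotvec(o["orientation"]).as_matrix().round(3))
for p in [(.3,.52,.25),(.43,.35,.25),(.5,.15,.25),(.5,-.1,.25),(.4663,-.2694,.12)]:
    print(delta(p,best(.352+np.pi/2)))
E
```

```text
t 1.2 tcp [0.161  0.6556 0.2045] F [ 0.   0.1 -0.1] w 0.0854 z [-0.  0. -1.] yaw_y 1.33 j [-1.44  0.48  0.02  1.56 -0.01  1.11 -0.08]
[[-0.971  0.239 -0.   ]
 [ 0.239  0.971  0.   ]
 [ 0.     0.    -1.   ]]
(array([-16.74,  -9.85,  -4.55]), array([  0.  ,  -0.  , -33.97]))
(array([-33.41, -23.26,  -4.55]), array([  0.  ,  -0.  , -33.97]))
(array([-44.98, -41.01,  -4.55]), array([  0.  ,  -0.  , -33.97]))
(array([-50.95, -65.29,  -4.56]), array([  0.  ,  -0.  , -33.97]))
(array([-51.71, -82.54,   8.44]), array([  0.  ,  -0.  , -33.97]))
```

{"name": "jog_arm", "arguments": {
  "rows": [
    {"xyz": [-3.3,-2,-1],"delta_rot": [0,0,-6],"fingers": 0.35},
    {"xyz": [-6.6,-4,-2],"delta_rot": [0,0,-12],"fingers": 0.35},
    {"xyz": [-9.9,-6,-3],"delta_rot": [0,0,-18],"fingers": 0.35},
    {"xyz": [-13.2,-8,-4],"delta_rot": [0,0,-24],"fingers": 0.35},
    {"xyz": [-16.7,-10,-4.5],"delta_rot": [0,0,-30],"fingers": 0.35}
  ]
}}

```text
clock: 1.62
tcp_pos: [0.3003, 0.5179, 0.251]
orientation: [-0.452, 3.108, 0.003]
contact_force: [1.0, 1.0, -0.2]
grip_width: 0.0553
```

```bash
python3 - <<'E'
from plan import *
o=st()
for p in [(.3,.52,.25),(.43,.35,.25),(.5,.15,.25),(.5,-.1,.25),(.4663,-.2694,.12)]:
    print(delta(p,best(.352+np.pi/2)))
E
```

```text
t 1.62 tcp [0.3003 0.5179 0.251 ] F [ 1.   1.  -0.2] w 0.0553 z [ 0.001  0.002 -1.   ] yaw_y 1.859 j [-1.12  0.31 -0.03  1.69  0.01  1.14  0.7 ]
(array([-0.04,  0.21,  0.1 ]), array([ 0.09,  0.07, -3.63]))
(array([ -7.66, -19.79,   0.07]), array([ 0.09,  0.07, -3.63]))
(array([-8.670e+00, -4.095e+01,  4.000e-02]), array([ 0.09,  0.07, -3.63]))
(array([-1.560e+00, -6.492e+01, -1.000e-02]), array([ 0.09,  0.07, -3.63]))
(array([  6.51, -80.22,  12.96]), array([ 0.09,  0.07, -3.63]))
```

{"name": "jog_arm", "arguments": {
  "rows": [
    {"xyz": [-1.6,-4,0],"delta_rot": [0,0,-3],"fingers": 0.35},
    {"xyz": [-3.2,-8,0],"delta_rot": [0,0,-3.6],"fingers": 0.35},
    {"xyz": [-4.7,-12,0],"delta_rot": [0,0,-3.6],"fingers": 0.35},
    {"xyz": [-6.2,-16,0],"delta_rot": [0,0,-3.6],"fingers": 0.35},
    {"xyz": [-7.7,-19.8,0],"delta_rot": [0,0,-3.6],"fingers": 0.35}
  ]
}}

```text
clock: 2.03
tcp_pos: [0.4281, 0.3523, 0.2511]
orientation: [-0.549, 3.092, 0.003]
contact_force: [1.1, 0.8, -0.5]
grip_width: 0.0556
```

{"name": "jog_arm", "arguments": {
  "rows": [
    {"xyz": [-0.1,-4.1,0],"delta_rot": [0,0,0],"fingers": 0.35},
    {"xyz": [0.1,-8.2,0],"delta_rot": [0,0,0],"fingers": 0.35},
    {"xyz": [0.3,-12.3,0],"delta_rot": [0,0,0],"fingers": 0.35},
    {"xyz": [0.5,-16.4,0],"delta_rot": [0,0,0],"fingers": 0.35},
    {"xyz": [0.8,-20.5,0],"delta_rot": [0,0,0],"fingers": 0.35}
  ]
}}

```text
clock: 2.45
tcp_pos: [0.4917, 0.1551, 0.2511]
orientation: [-0.549, 3.091, 0.004]
contact_force: [1.3, -0.4, -0.1]
grip_width: 0.0553
```

```bash
python3 - <<'E'
from plan import *
o=st()
for p in [(.5,.15,.25),(.5,-.1,.25),(.4663,-.2694,.12)]:
    print(delta(p,best(.352+np.pi/2)))
E
```

```text
t 2.45 tcp [0.4917 0.1551 0.2511] F [ 1.3 -0.4 -0.1] w 0.0553 z [ 0.002  0.003 -1.   ] yaw_y 1.922 j [-0.59  0.16  0.18  1.89 -0.04  1.09  1.53]
(array([-0.61, -0.76,  0.11]), array([ 0.12,  0.16, -0.04]))
(array([  8.  , -24.24,   0.03]), array([ 0.12,  0.16, -0.04]))
(array([ 17.03, -39.01,  12.98]), array([ 0.12,  0.16, -0.04]))
```

{"name": "jog_arm", "arguments": {
  "rows": [
    {"xyz": [1.6,-3.8,0],"fingers": 0.35},
    {"xyz": [3.2,-7.6,0],"fingers": 0.35},
    {"xyz": [4.8,-11.4,0],"fingers": 0.35},
    {"xyz": [6.5,-15.2,0],"fingers": 0.35},
    {"xyz": [8.2,-19,0.5],"fingers": 0.35}
  ]
}}

```text
$.rows[0]: bad value
```

{"name": "jog_arm", "arguments": {
  "rows": [
    {"xyz": [1.7,-3.8,1],"fingers": 0.35},
    {"xyz": [3.4,-7.6,2],"fingers": 0.35},
    {"xyz": [5.2,-11.4,4],"fingers": 0.35},
    {"xyz": [7,-15.4,6.5],"fingers": 0.35},
    {"xyz": [8.8,-20,8.5],"fingers": 0.35}
  ]
}}

```text
$.rows[0]: bad value
```

{"name": "jog_arm", "arguments": {
  "rows": [
    {"xyz": [0,0,1],"fingers": 0.35},
    {"xyz": [0,0,2],"fingers": 0.35},
    {"xyz": [0,0,2.5],"fingers": 0.35},
    {"xyz": [0,0,2.5],"fingers": 0.35},
    {"xyz": [0,0,2.5],"fingers": 0.35}
  ]
}}

```text
$.rows[0]: bad value
```

```bash
python3 - <<'E'
from plan import *
o=st()
print(delta((.4663,-.2694,.07),best(.352+np.pi/2)))
for n,w in(("scene",(90,80)),("top",(90,80))):
    im=imaging.grab_frame(n); cv2.imwrite(f"pics/{n}1.png",im)
    crop(n,im,proj(n,o["tcp_pos"])[0],w,f"pics/{n}1z.png",7)
    print(proj(n,o["tcp_pos"]))
E
```

```text
t 2.45 tcp [0.4917 0.1551 0.2511] F [ 1.3 -0.4 -0.1] w 0.0553 z [ 0.002  0.003 -1.   ] yaw_y 1.922 j [-0.59  0.16  0.18  1.89 -0.04  1.09  1.53]
(array([ 17.04, -39.02,  17.98]), array([ 0.12,  0.16, -0.04]))
pics/scene1z.png 262 156 7
[[307.40493203 196.12004339]]
pics/top1z.png 155 146 7
[[200.42381104 186.53397534]]
```

View pics/scene1z.png

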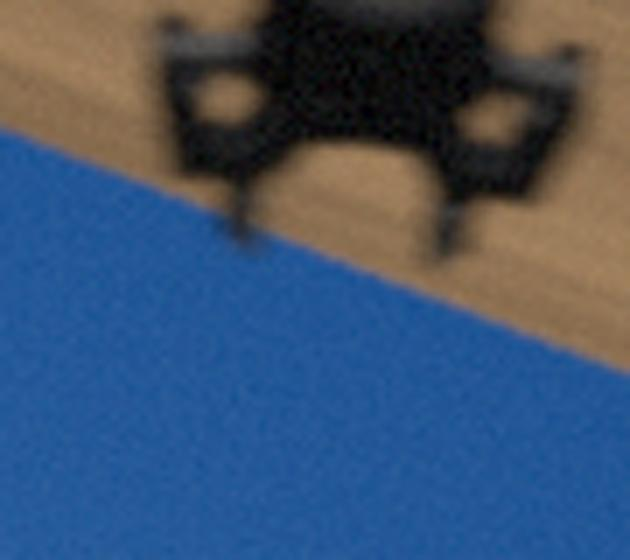

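View pics/top1z.png

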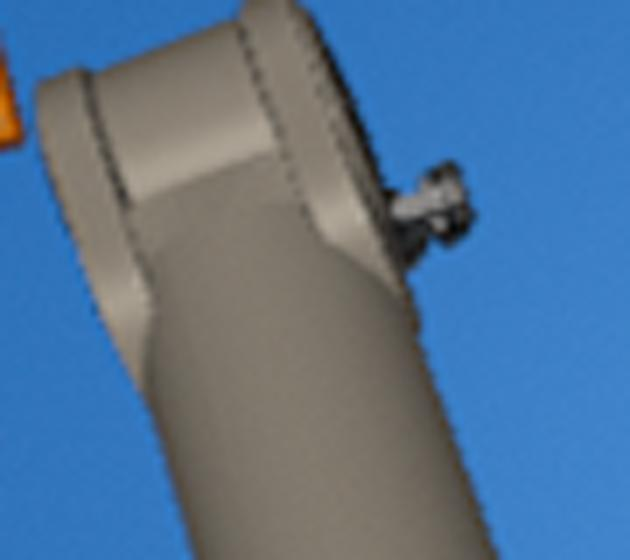

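{"name": "jog_arm", "arguments": {
  "rows": [
    {"xyz": [1.6,-3.8,0],"delta_rot": [0,0,0],"fingers": 0.35},
    {"xyz": [3.2,-7.6,0],"delta_rot": [0,0,0],"fingers": 0.35},
    {"xyz": [4.8,-11.4,0],"delta_rot": [0,0,0],"fingers": 0.35},
    {"xyz": [6.5,-15.2,0],"delta_rot": [0,0,0],"fingers": 0.35},
    {"xyz": [8.2,-19,0.5],"delta_rot": [0,0,0],"fingers": 0.35}
  ]
}}

```text
clock: 2.97
tcp_pos: [0.4801, -0.052, 0.2478]
orientation: [-0.531, 3.091, -0.001]
contact_force: [0.5, 0.3, 0.3]
grip_width: 0.0557
```

{"name": "jog_arm", "arguments": {
  "rows": [
    {"xyz": [1.7,-3.8,1],"delta_rot": [0,0,0],"fingers": 0.35},
    {"xyz": [3.4,-7.6,2],"delta_rot": [0,0,0],"fingers": 0.35},
    {"xyz": [5.2,-11.4,4],"delta_rot": [0,0,0],"fingers": 0.35},
    {"xyz": [7,-15.4,6.5],"delta_rot": [0,0,0],"fingers": 0.35},
    {"xyz": [8.8,-20,8.5],"delta_rot": [0,0,0],"fingers": 0.35}
  ]
}}

```text
clock: 3.38
tcp_pos: [0.4651, -0.2447, 0.1734]
orientation: [-0.533, 3.091, -0.0]
contact_force: [0.6, 0.7, 0.4]
grip_width: 0.0558
```

```bash
python3 - <<'E'
from plan import *
o=st()
print(delta((.4663,-.2694,.07),best(.352+np.pi/2)))
for n,w in(("scene",(90,80)),("top",(90,80))):
    im=imaging.grab_frame(n); cv2.imwrite(f"pics/{n}1.png",im)
    crop(n,im,proj(n,o["tcp_pos"])[0],w,f"pics/{n}1z.png",7)
    print(proj(n,o["tcp_pos"]))
E
```

```text
t 3.38 tcp [ 0.4651 -0.2447  0.1734] F [0.6 0.7 0.4] w 0.0558 z [ 0.005  0.001 -1.   ] yaw_y 1.912 j [-0.02  0.28  0.47  1.97 -0.16  0.92  2.44]
(array([ 0.77, -2.35, 10.34]), array([-0.06,  0.31, -0.61]))
pics/scene1z.png 131 111 7
[[176.14730952 151.36879852]]
pics/top1z.png 278 155 7
[[323.88229571 195.58653008]]
```

View pics/scene1z.png

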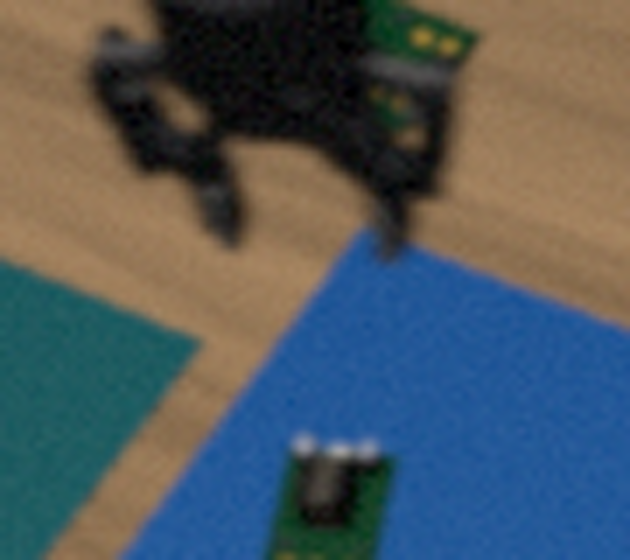

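View pics/top1z.png

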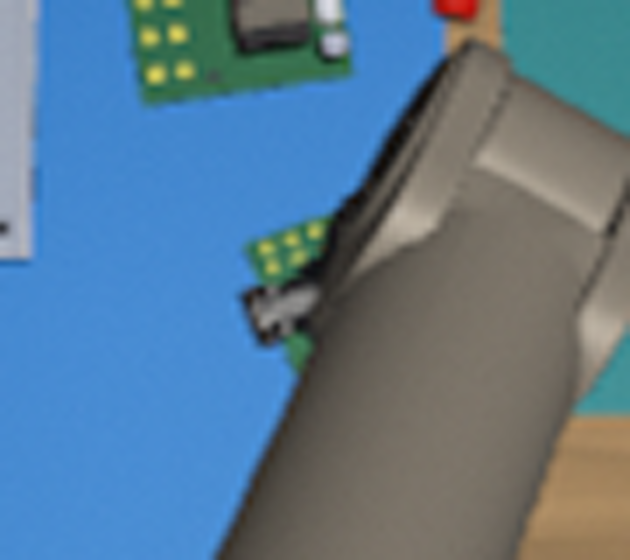

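{"name": "jog_arm", "arguments": {
  "rows": [
    {"xyz": [0.4,-1.2,3],"delta_rot": [0,0.3,-0.6],"fingers": 0.35},
    {"xyz": [0.8,-2.3,6],"delta_rot": [0,0.3,-0.6],"fingers": 0.35},
    {"xyz": [0.8,-2.4,9],"delta_rot": [0,0.3,-0.6],"fingers": 0.35},
    {"xyz": [0.8,-2.4,11.8],"delta_rot": [0,0.3,-0.6],"fingers": 0.35},
    {"xyz": [0.8,-2.4,11.8],"delta_rot": [0,0.3,-0.6],"fingers": 0.35}
  ]
}}

```text
clock: 3.9
tcp_pos: [0.46, -0.2724, 0.0498]
orientation: [0.534, -3.084, -0.003]
contact_force: [-0.3, 0.8, 0.3]
grip_width: 0.0554
```

```bash
python3 - <<'E'
from plan import *
o=st()
print(delta((.4663,-.2694,.07),best(.352+np.pi/2)))
for n,w in(("scene",(90,80)),("top",(90,80))):
    im=imaging.grab_frame(n); cv2.imwrite(f"pics/{n}2.png",im)
    crop(n,im,proj(n,o["tcp_pos"])[0],w,f"pics/{n}2z.png",8)
    print(proj(n,o["tcp_pos"]))
E
```

```text
t 3.9 tcp [ 0.46   -0.2724  0.0498] F [-0.3  0.8  0.3] w 0.0554 z [-0.012 -0.    -1.   ] yaw_y 1.914 j [ 0.1   0.49  0.4   2.03 -0.29  0.69  2.6 ]
(array([-0.67,  0.07, -2.02]), array([ 0.22, -0.63, -0.52]))
pics/scene2z.png 130 132 8
[[175.60956339 172.02332261]]
pics/top2z.png 280 159 8
[[325.93640379 199.92712181]]
```

View pics/scene2z.png

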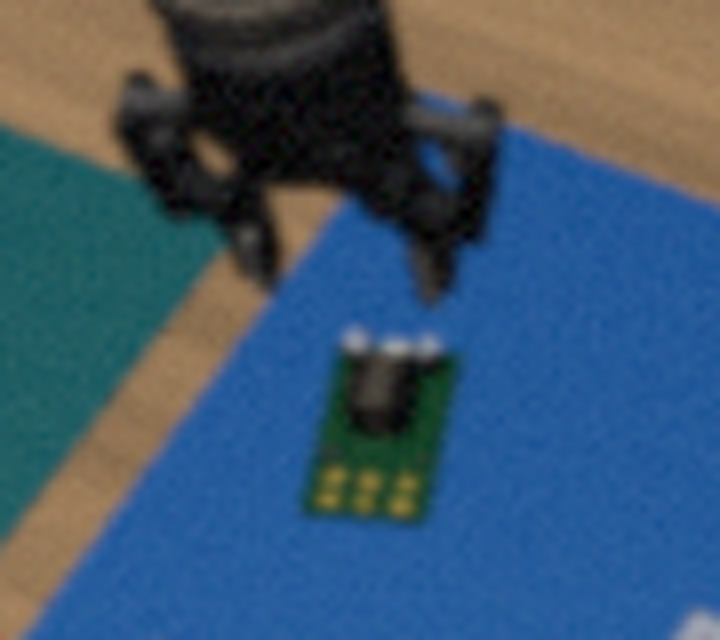

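View pics/top2z.png

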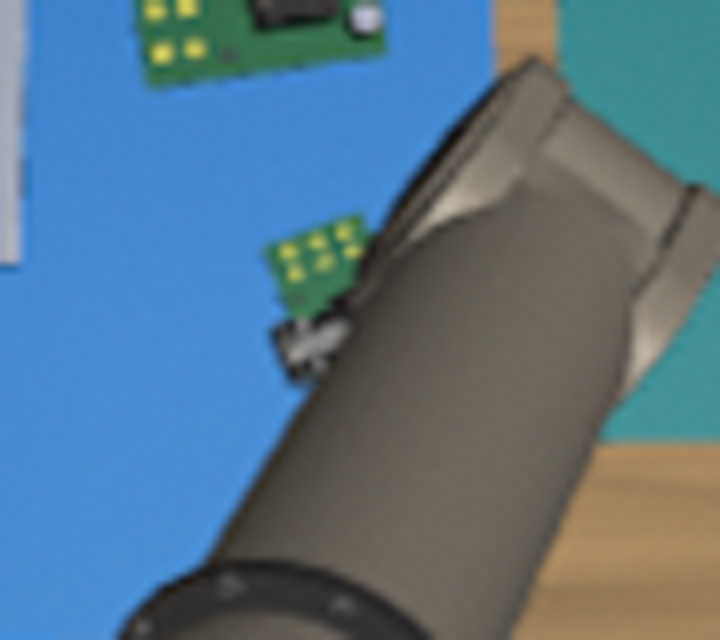

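```bash
python3 - <<'E'
from plan import *
T=np.array([.46,-.2724,.0498])
for k in(0,.005,.01,.015): print(k,proj("scene",T+[0,0,k]),toplane("scene",(172.8,168.2),T[2]+k))
Z=lambda p:(130+p[0]/8-.44,132+p[1]/8-.44)
# transformer top face centre/ both
for p in [(383,365),(378,430)]: print(toplane("scene",Z(p),.024 if p[1]<400 else .002))
b=np.array([.4757,-.266]);a=.352;c,s=np.cos(a),np.sin(a)
def B(x,y,z): return np.r_[b+[c*x-s*y,s*x+c*y],z]
for q in [(-.023,.012,.024),(-.023,-.012,.024),(.003,.012,.024),(.003,-.012,.024),(.003,.012,.002),(.003,-.012,.002),(.04,.025,.002),(.04,-.025,.002)]:
    u=proj("scene",B(*q))[0]; print(q,np.round((u-[130,132]+.44)*8))
E
```

```text
0 [[175.59980514 172.03145479]] [ 0.45140005 -0.28764964  0.0498    ]
0.005 [[175.33985758 171.08124268]] [ 0.45412134 -0.28502326  0.0548    ]
0.01 [[175.07832602 170.12524038]] [ 0.45684262 -0.28239688  0.0598    ]
0.015 [[174.81519592 169.16339479]] [ 0.45956391 -0.2797705   0.0648    ]
[ 0.46040492 -0.27028629  0.024     ]
[ 0.47605243 -0.26699962  0.002     ]
(-0.023, 0.012, 0.024) [414. 352.]
(-0.023, -0.012, 0.024) [353. 347.]
(0.003, 0.012, 0.024) [401. 408.]
(0.003, -0.012, 0.024) [339. 403.]
(0.003, 0.012, 0.002) [410. 439.]
(0.003, -0.012, 0.002) [349. 434.]
(0.04, 0.025, 0.002) [425. 522.]
(0.04, -0.025, 0.002) [296. 512.]
```

```bash
python3 - <<'E'
from plan import *
o=st(); print(np.round(o["qvel"],3))
im=imaging.grab_frame("scene"); cv2.imwrite("pics/scene3.png",im)
o=st(); print(np.round(o["qvel"],3))
print(delta((.4663,-.2694,.05),best(.352+np.pi/2)))
x=proj("scene",o["tcp_pos"])[0]
for k in (0,.012):
    u=proj("scene",o["tcp_pos"]+[0,0,k])[0]; cv2.circle(im,tuple(int(round(v*16)) for v in u),8,(0,0,255),-1,cv2.LINE_AA,4)
crop("scene",im,x,(60,50),"pics/scene3z.png",12)
E
```

```text
t 4.0 tcp [ 0.4627 -0.2742  0.0542] F [1.2 0.  0.5] w 0.0552 z [-0.006 -0.003 -1.   ] yaw_y 1.914 j [ 0.1   0.48  0.41  2.03 -0.28  0.69  2.6 ]
[-0.006 -0.041  0.02  -0.027  0.001  0.002  0.004]
t 4.05 tcp [ 0.4637 -0.2748  0.0553] F [-0.1 -0.1  0.7] w 0.0559 z [-0.003 -0.004 -1.   ] yaw_y 1.913 j [ 0.09  0.48  0.41  2.03 -0.28  0.69  2.6 ]
[-0.002 -0.025  0.012 -0.014 -0.003 -0.006  0.006]
(array([-0.43,  0.42,  0.53]), array([-0.15, -0.24, -0.54]))
pics/scene3z.png 143 146 12
```

View pics/scene3z.png

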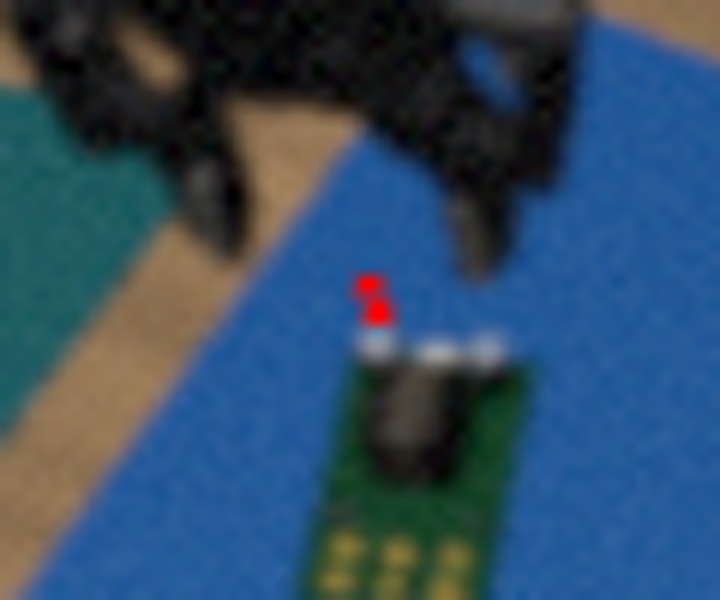

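{"name": "jog_arm", "arguments": {
  "rows": [
    {"xyz": [-0.4,0.4,1],"delta_rot": [-0.1,-0.2,-0.5],"fingers": 0.35},
    {"xyz": [-0.4,0.4,1.8],"delta_rot": [-0.1,-0.2,-0.5],"fingers": 0.35},
    {"xyz": [-0.4,0.4,2.4],"delta_rot": [-0.1,-0.2,-0.5],"fingers": 0.35},
    {"xyz": [-0.4,0.4,2.5],"delta_rot": [-0.1,-0.2,-0.5],"fingers": 0.35},
    {"xyz": [-0.4,0.4,2.5],"delta_rot": [-0.1,-0.2,-0.5],"fingers": 0.35}
  ]
}}

```text
clock: 4.47
tcp_pos: [0.4658, -0.2696, 0.0301]
orientation: [0.549, -3.092, 0.001]
contact_force: [-0.2, 0.9, 0.2]
grip_width: 0.0556
```

```bash
python3 - <<'E'
from plan import *
im=imaging.grab_frame("scene"); cv2.imwrite("pics/scene4.png",im)
o=st(); print(np.round(o["qvel"],3))
print(delta((.4663,-.2694,.007),best(.352+np.pi/2)))
x=proj("scene",o["tcp_pos"])[0]
crop("scene",im,x,(60,50),"pics/scene4z.png",12)
E
```

```text
t 4.52 tcp [ 0.4659 -0.2699  0.0303] F [-0.4 -0.3  0.6] w 0.0554 z [-0.001 -0.001 -1.   ] yaw_y 1.922 j [ 0.11  0.52  0.38  2.04 -0.31  0.64  2.62]
[ 0.001 -0.005  0.005 -0.005  0.     0.002 -0.001]
(array([-0.06,  0.04,  2.33]), array([-0.05, -0.05, -0.05]))
pics/scene4z.png 146 152 12
```

View pics/scene4z.png

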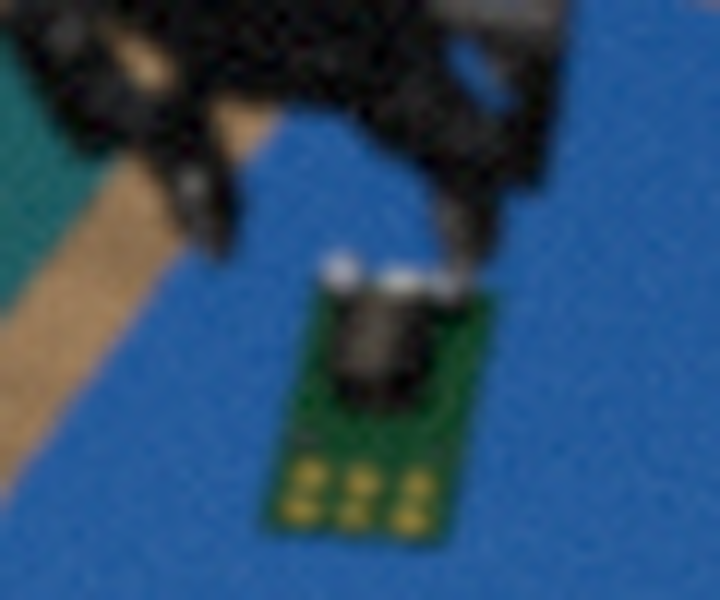

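```bash
python3 - <<'E'
from plan import *
for k in(.0,.004,.008,.012,.016): print(k,toplane("scene",(173.5,172.8),.0303+k))
print(toplane("scene",(174.5,172.8),.0383)-toplane("scene",(173.5,172.8),.0383),toplane("scene",(173.5,173.8),.0383)-toplane("scene",(173.5,172.8),.0383))
n="scene"
print([(np.round(d["position"],1).tolist(),round(d["conf"],2)) for d in imaging.tip_of(n,"board_grip")])
print(toplane(n,(0,0),0)[:0])
E
```

```text
0.0 [ 0.4548306  -0.28672134  0.0303    ]
0.004 [ 0.45695883 -0.28465905  0.0343    ]
0.008 [ 0.45908706 -0.28259677  0.0383    ]
0.012 [ 0.46121529 -0.28053449  0.0423    ]
0.016 [ 0.46334351 -0.27847221  0.0463    ]
[-0.00132557  0.00277308  0.        ] [0.00320833 0.00197051 0.        ]
[([174.7, 111.0], 0.93), ([179.4, 180.8], 0.78), ([155.4, 221.8], 0.67), ([338.3, 253.7], 0.67)]
[]
```

{"name": "jog_arm", "arguments": {
  "rows": [
    {"xyz": [0,0,0],"delta_rot": [0,0,0],"fingers": 0.15},
    {"xyz": [0,0,0.3],"delta_rot": [0,0,0],"fingers": 0.15},
    {"xyz": [0,0,0.8],"delta_rot": [0,0,0],"fingers": 0.15},
    {"xyz": [0,0,1.3],"delta_rot": [0,0,0],"fingers": 0.15},
    {"xyz": [0,0,1.3],"delta_rot": [0,0,0],"fingers": 0.15}
  ]
}}

```text
clock: 4.98
tcp_pos: [0.4653, -0.2696, 0.0164]
orientation: [0.548, -3.091, 0.0]
contact_force: [0.1, 0.0, 0.4]
grip_width: 0.0727
```

```bash
python3 - <<'E'
from plan import *
im=imaging.grab_frame("scene"); cv2.imwrite("pics/scene5.png",im)
im2=imaging.grab_frame("top"); cv2.imwrite("pics/top5.png",im2)
o=st(); 
x=proj("scene",o["tcp_pos"])[0]; print(x)
crop("scene",im,x,(60,50),"pics/scene5z.png",12)
x=proj("top",o["tcp_pos"])[0]; print(x)
crop("top",im2,x,(60,50),"pics/top5z.png",12)
E
```

```text
t 5.08 tcp [ 0.4657 -0.2699  0.017 ] F [ 0.  -0.3  0.1] w 0.0729 z [-0.001 -0.001 -1.   ] yaw_y 1.922 j [ 0.12  0.54  0.37  2.04 -0.32  0.61  2.63]
[177.0019473  179.76623688]
pics/scene5z.png 147 154 12
[323.7217225  199.09335237]
pics/top5z.png 293 174 12
```

View pics/scene5z.png

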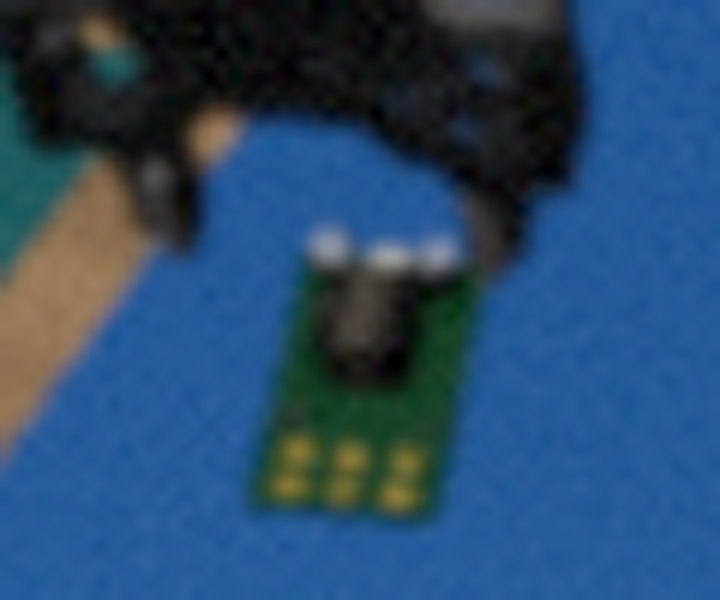

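View pics/top5z.png

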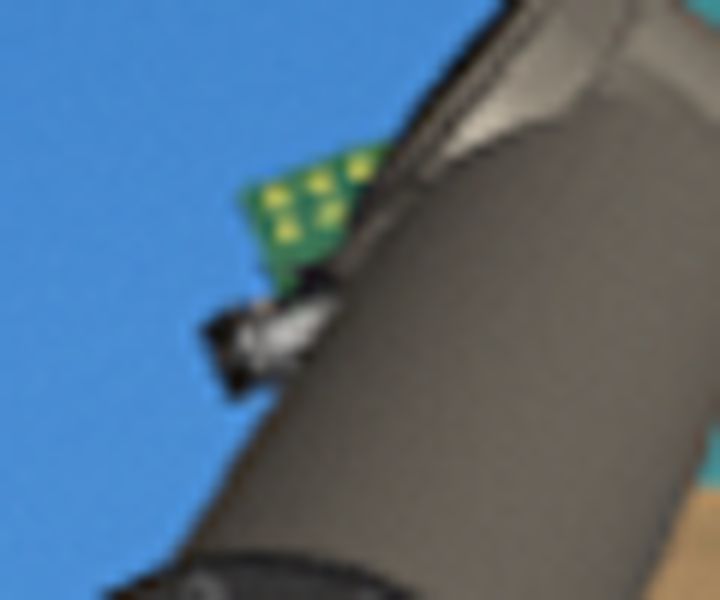

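```bash
python3 - <<'E'
from plan import *
o=st(); T=o["tcp_pos"]; M=R.from_rotvec(o["orientation"]).as_matrix()
im=cv2.imread("pics/scene5.png"); t=cv2.imread("pics/top5.png")
x0,y0,s=147,154,12
def draw(img,n,x0,y0,zo,out):
    big=cv2.resize(img[y0:y0+50,x0:x0+60],None,fx=12,fy=12,interpolation=cv2.INTER_CUBIC)
    for sg in(1,-1):
        for z,col in((zo,(0,0,255)),(zo-.04,(0,255,255))):
            q=[T+M@np.array([x,sg*y,z]) for x,y in((-.011,.0365),(.011,.0365),(.011,.051),(-.011,.051))]
            u=(proj(n,q)-[x0,y0]+.5)*12-.5
            cv2.polylines(big,[np.int32(u)],True,col,1,cv2.LINE_AA)
    cv2.imwrite(out,big)
draw(im,"scene",147,154,-.011,"pics/ov5.png"); draw(t,"top",293,174,-.011,"pics/ovt5.png")
E
```

```text
t 5.08 tcp [ 0.4657 -0.2699  0.017 ] F [ 0.  -0.3  0.1] w 0.0729 z [-0.001 -0.001 -1.   ] yaw_y 1.922 j [ 0.12  0.54  0.37  2.04 -0.32  0.61  2.63]
```

View pics/ov5.png

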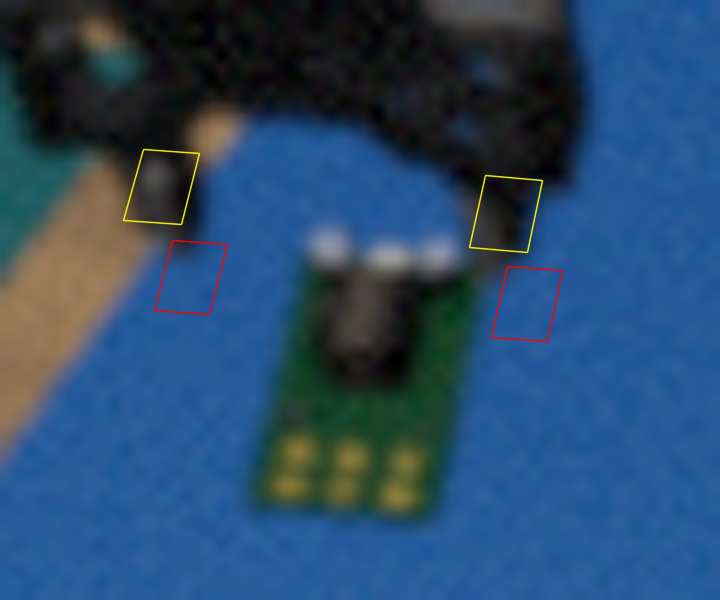

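View pics/ovt5.png

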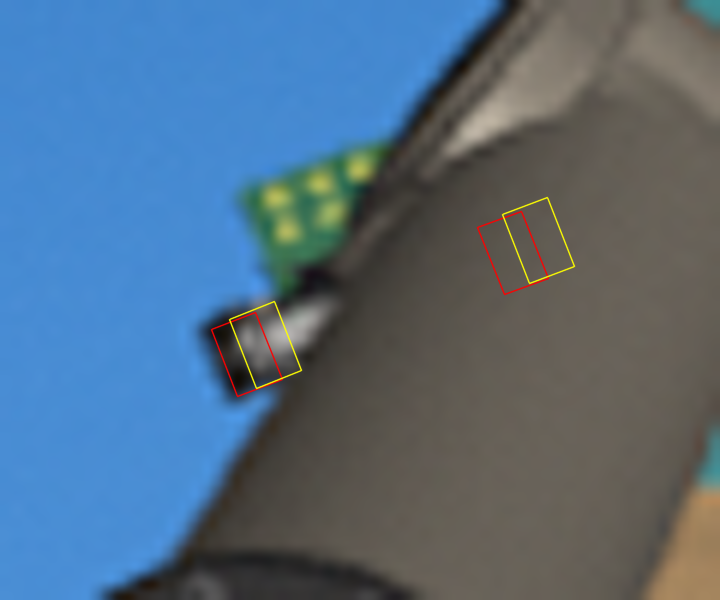

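{"name": "jog_arm", "arguments": {
  "rows": [
    {"xyz": [0,0,0.3],"delta_rot": [0,0,0],"fingers": 0.15},
    {"xyz": [0,0,0.6],"delta_rot": [0,0,0],"fingers": 0.15},
    {"xyz": [0,0,0.9],"delta_rot": [0,0,0],"fingers": 0.3},
    {"xyz": [0,0,1],"delta_rot": [0,0,0],"fingers": 0.45},
    {"xyz": [0,0,1],"delta_rot": [0,0,0],"fingers": 0.55}
  ]
}}

```text
clock: 5.5
tcp_pos: [0.4654, -0.2698, 0.0066]
orientation: [0.548, -3.091, 0.001]
contact_force: [-0.1, 1.4, 0.5]
grip_width: 0.0387
```

```bash
python3 - <<'E'
from plan import *
im=imaging.grab_frame("scene"); cv2.imwrite("pics/scene6.png",im)
o=st(); 
x=proj("scene",o["tcp_pos"])[0]; print(x)
crop("scene",im,x,(60,50),"pics/scene6z.png",12)
E
```

```text
t 5.55 tcp [ 0.4656 -0.2699  0.0069] F [ 0.8 -0.3 -0.2] w 0.0388 z [-0.001 -0.001 -1.   ] yaw_y 1.922 j [ 0.13  0.56  0.36  2.05 -0.33  0.59  2.64]
[177.52790709 181.58315274]
pics/scene6z.png 147 156 12
```

View pics/scene6z.png

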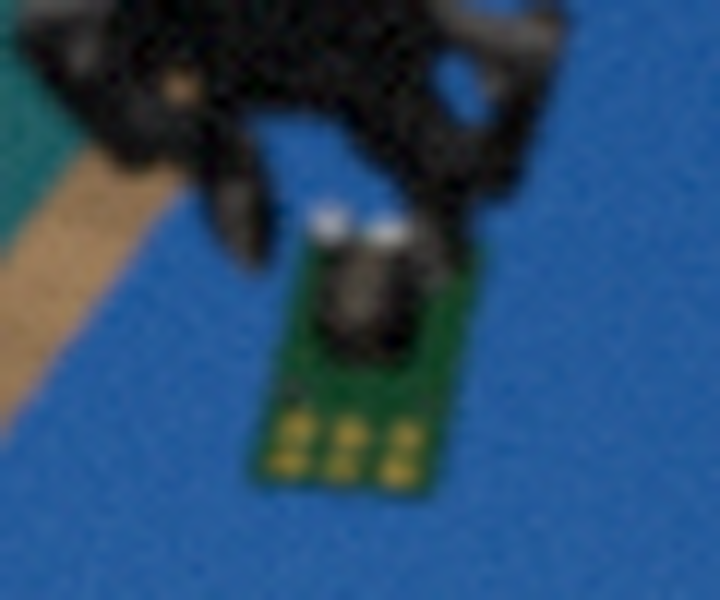

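{"name": "jog_arm", "arguments": {
  "rows": [
    {"xyz": [0,0,0],"delta_rot": [0,0,0],"fingers": 0.65},
    {"xyz": [0,0,0],"delta_rot": [0,0,0],"fingers": 0.75},
    {"xyz": [0,0,0],"delta_rot": [0,0,0],"fingers": 0.8},
    {"xyz": [0,0,0],"delta_rot": [0,0,0],"fingers": 0.85},
    {"xyz": [0,0,0],"delta_rot": [0,0,0],"fingers": 0.85}
  ],
  "grip_force": 25
}}

```text
clock: 5.97
tcp_pos: [0.4656, -0.2699, 0.0069]
orientation: [0.548, -3.092, 0.001]
contact_force: [-0.9, -0.8, -0.1]
grip_width: 0.0128
```

```bash
python3 - <<'E'
from plan import *
im=imaging.grab_frame("scene"); cv2.imwrite("pics/scene7.png",im)
o=st(); 
x=proj("scene",o["tcp_pos"])[0]; print(x)
crop("scene",im,x,(60,50),"pics/scene7z.png",12)
E
```

```text
t 6.02 tcp [ 0.4656 -0.2699  0.0069] F [ 0.4  0.3 -0.1] w 0.0124 z [-0.001 -0.001 -1.   ] yaw_y 1.922 j [ 0.13  0.56  0.36  2.05 -0.33  0.59  2.64]
[177.52928916 181.57886425]
pics/scene7z.png 147 156 12
```

View pics/scene7z.png

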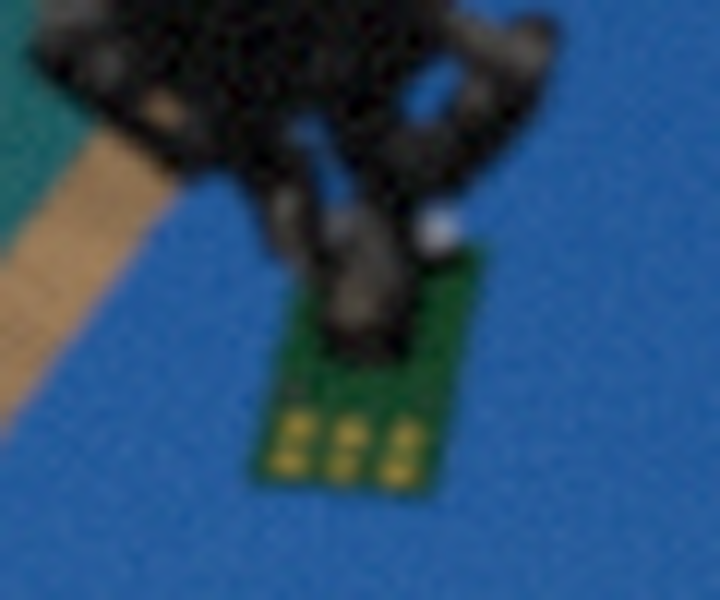

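```bash
python3 - <<'E'
from plan import *
for z in(.007,.015,.025,.035): print(z,toplane("scene",(174.,178.5),z))
im=imaging.grab_frame("top"); cv2.imwrite("pics/top7.png",im)
crop("top",im,(322,199),(60,50),"pics/top7z.png",12)
im=cv2.imread("pics/scene7.png"); im=np.clip(im.astype(float)*2.2,0,255).astype(np.uint8)
crop("scene",im,(172,178),(36,30),"pics/scene7b.png",20)
E
```

```text
0.007 [ 0.4604184  -0.28586067  0.007     ]
0.015 [ 0.46455234 -0.2818238   0.015     ]
0.025 [ 0.46971975 -0.27677772  0.025     ]
0.035 [ 0.47488717 -0.27173164  0.035     ]
pics/top7z.png 292 174 12
pics/scene7b.png 154 163 20
```

View pics/scene7b.png

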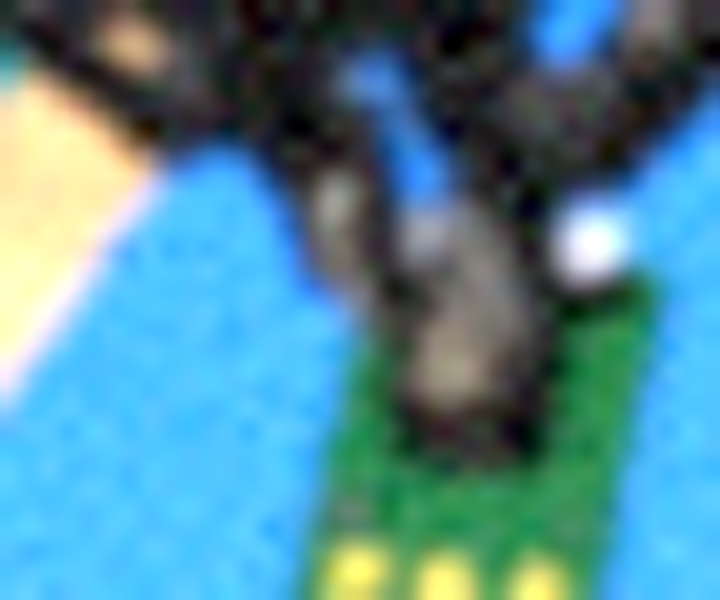

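View pics/top7z.png

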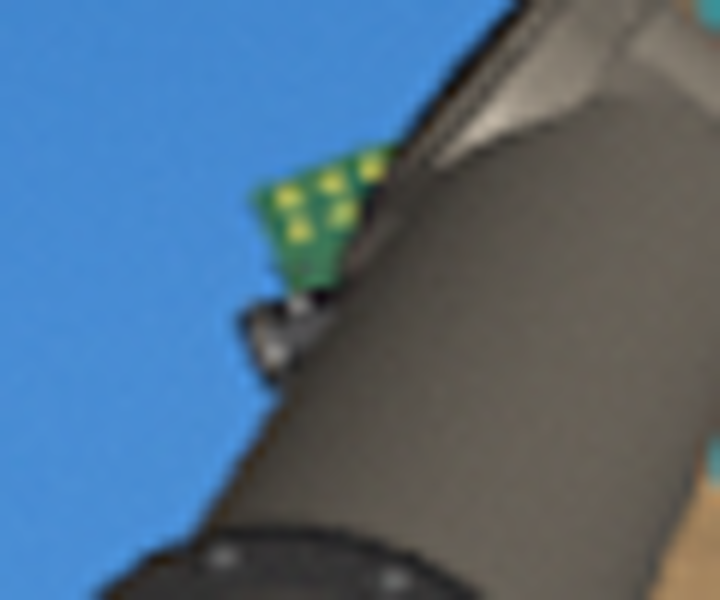

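{"name": "jog_arm", "arguments": {
  "rows": [
    {"xyz": [0,0,0],"delta_rot": [0,0,0],"fingers": 0.5},
    {"xyz": [0,0,0],"delta_rot": [0,0,0],"fingers": 0.5},
    {"xyz": [0,0,0],"delta_rot": [0,0,0],"fingers": 0.5},
    {"xyz": [0,0,0.2],"delta_rot": [0,0,0],"fingers": 0.5},
    {"xyz": [0,0,0.4],"delta_rot": [0,0,0],"fingers": 0.5}
  ]
}}

```text
clock: 6.48
tcp_pos: [0.4657, -0.2699, 0.0028]
orientation: [0.548, -3.092, 0.001]
contact_force: [0.0, -0.7, 0.7]
grip_width: 0.0429
```

{"name": "jog_arm", "arguments": {
  "rows": [
    {"xyz": [0,0,0.1],"delta_rot": [0,0,0],"fingers": 0.5},
    {"xyz": [0,0,0.2],"delta_rot": [0,0,0],"fingers": 0.5},
    {"xyz": [0,0,0.3],"delta_rot": [0,0,0],"fingers": 0.5},
    {"xyz": [0,0,0.3],"delta_rot": [0,0,0],"fingers": 0.5},
    {"xyz": [0,0,0.3],"delta_rot": [0,0,0],"fingers": 0.5}
  ]
}}

```text
clock: 6.9
tcp_pos: [0.4656, -0.2699, -0.0002]
orientation: [0.548, -3.092, 0.001]
contact_force: [-1.1, 0.5, -0.0]
grip_width: 0.0426
```

```bash
python3 - <<'E'
from plan import *
im=imaging.grab_frame("scene"); cv2.imwrite("pics/scene8.png",im)
o=st(); 
im=np.clip(im.astype(float)*2.2,0,255).astype(np.uint8)
crop("scene",im,(172,178),(36,30),"pics/scene8b.png",20)
E
```

```text
t 6.95 tcp [ 4.657e-01 -2.699e-01 -2.000e-04] F [-0.7  0.1 -0.5] w 0.0428 z [-0.001 -0.001 -1.   ] yaw_y 1.922 j [ 0.14  0.57  0.35  2.05 -0.34  0.58  2.64]
pics/scene8b.png 154 163 20
```

View pics/scene8b.png

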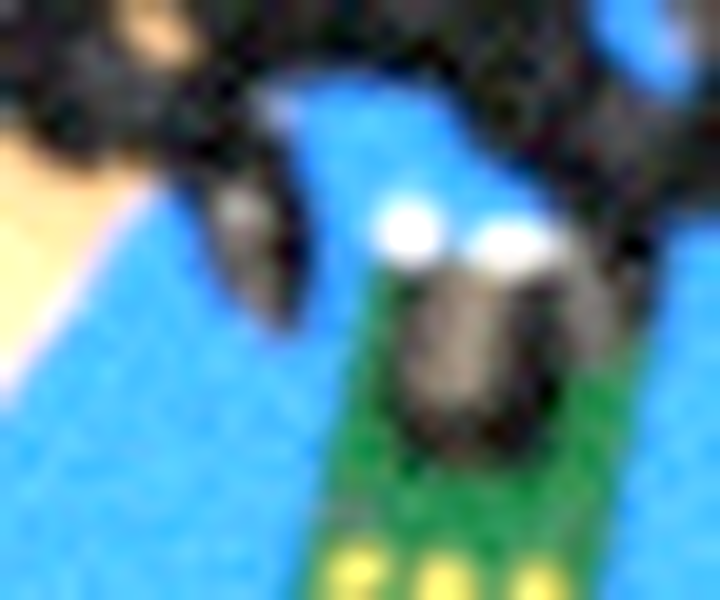

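{"name": "jog_arm", "arguments": {
  "rows": [
    {"xyz": [0,0,0.1],"delta_rot": [0,0,0],"fingers": 0.5},
    {"xyz": [0,0,0.2],"delta_rot": [0,0,0],"fingers": 0.5},
    {"xyz": [0,0,0.3],"delta_rot": [0,0,0],"fingers": 0.5},
    {"xyz": [0,0,0.4],"delta_rot": [0,0,0],"fingers": 0.5},
    {"xyz": [0,0,0.4],"delta_rot": [0,0,0],"fingers": 0.5}
  ]
}}

```text
clock: 7.37
tcp_pos: [0.4655, -0.2699, -0.0044]
orientation: [0.548, -3.092, 0.001]
contact_force: [0.0, 0.2, -1.2]
grip_width: 0.0432
```

```bash
python3 - <<'E'
from plan import *
im=imaging.grab_frame("scene"); cv2.imwrite("pics/scene9.png",im)
o=st(); 
im=np.clip(im.astype(float)*2.2,0,255).astype(np.uint8)
crop("scene",im,(172,178),(36,30),"pics/scene9b.png",20)
E
```

```text
t 7.42 tcp [ 0.4656 -0.2699 -0.0043] F [ 0.1  0.  -0. ] w 0.0426 z [-0.001 -0.001 -1.   ] yaw_y 1.922 j [ 0.14  0.58  0.34  2.05 -0.34  0.57  2.65]
pics/scene9b.png 154 163 20
```

View pics/scene9b.png

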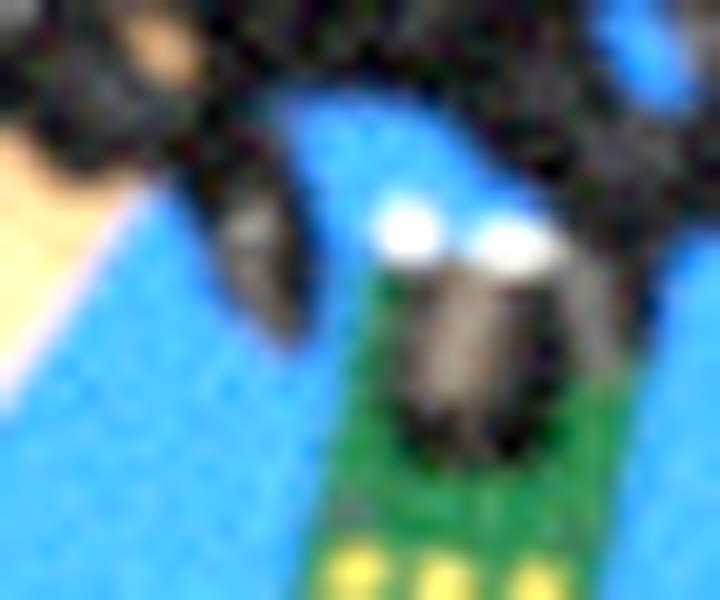

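{"name": "jog_arm", "arguments": {
  "rows": [
    {"xyz": [0,0,0.1],"delta_rot": [0,0,0],"fingers": 0.5},
    {"xyz": [0,0,0.2],"delta_rot": [0,0,0],"fingers": 0.5},
    {"xyz": [0,0,0.3],"delta_rot": [0,0,0],"fingers": 0.5},
    {"xyz": [0,0,0.4],"delta_rot": [0,0,0],"fingers": 0.5},
    {"xyz": [0,0,0.4],"delta_rot": [0,0,0],"fingers": 0.5}
  ]
}}

```text
clock: 7.83
tcp_pos: [0.4654, -0.2698, -0.0086]
orientation: [0.548, -3.092, 0.001]
contact_force: [-0.4, 0.4, 0.1]
grip_width: 0.043
```

```bash
python3 - <<'E'
from plan import *
im=imaging.grab_frame("scene"); cv2.imwrite("pics/scene10.png",im)
o=st(); 
im=np.clip(im.astype(float)*2.2,0,255).astype(np.uint8)
crop("scene",im,(172,178),(36,30),"pics/scene10b.png",20)
E
```

```text
t 7.88 tcp [ 0.4654 -0.2699 -0.0085] F [-0.4  0.1 -0.5] w 0.0427 z [-0.002 -0.001 -1.   ] yaw_y 1.922 j [ 0.14  0.58  0.34  2.05 -0.35  0.56  2.65]
pics/scene10b.png 154 163 20
```

View pics/scene10b.png

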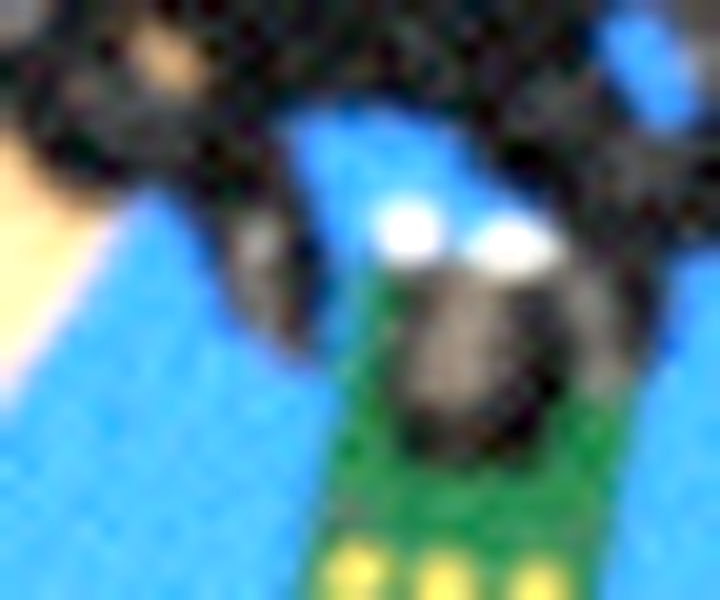

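```bash
python3 - <<'E'
from plan import *
b=np.array([.4771,-.2649]);a=.357;c,s=np.cos(a),np.sin(a)
def B(x,y,z): return np.r_[b+[c*x-s*y,s*x+c*y],z]
for y in(.0215,-.0215):
  for x in (-.021,-.01,.001):
    print(y,x,[np.round((proj("scene",B(x,y,z))[0]-[154,163]+.5)*20).tolist() for z in(.005,.010,.015,.02,.025)])
E
```

```text
0.0215 -0.021 [[632.0, 354.0], [628.0, 336.0], [623.0, 318.0], [619.0, 300.0], [614.0, 281.0]]
0.0215 -0.01 [[620.0, 412.0], [615.0, 394.0], [611.0, 376.0], [606.0, 358.0], [601.0, 340.0]]
0.0215 0.001 [[607.0, 471.0], [602.0, 453.0], [598.0, 435.0], [593.0, 417.0], [588.0, 399.0]]
-0.0215 -0.021 [[361.0, 334.0], [356.0, 316.0], [351.0, 298.0], [345.0, 279.0], [340.0, 261.0]]
-0.0215 -0.01 [[347.0, 392.0], [342.0, 374.0], [337.0, 356.0], [331.0, 338.0], [326.0, 320.0]]
-0.0215 0.001 [[333.0, 451.0], [328.0, 433.0], [323.0, 415.0], [317.0, 397.0], [312.0, 378.0]]
```

{"name": "jog_arm", "arguments": {
  "rows": [
    {"xyz": [0,0,0],"delta_rot": [0,0,0],"fingers": 0.58},
    {"xyz": [0,0,0],"delta_rot": [0,0,0],"fingers": 0.66},
    {"xyz": [0,0,0],"delta_rot": [0,0,0],"fingers": 0.74},
    {"xyz": [0,0,0],"delta_rot": [0,0,0],"fingers": 0.8},
    {"xyz": [0,0,0],"delta_rot": [0,0,0],"fingers": 0.85}
  ],
  "grip_force": 20
}}

```text
clock: 8.3
tcp_pos: [0.4655, -0.2699, -0.0083]
orientation: [0.548, -3.092, 0.001]
contact_force: [-0.8, 1.2, 2.1]
grip_width: 0.0234
```

```bash
python3 - <<'E'
from plan import *
im=imaging.grab_frame("scene"); cv2.imwrite("pics/scene11.png",im)
o=st(); 
im=np.clip(im.astype(float)*2.2,0,255).astype(np.uint8)
crop("scene",im,(172,178),(36,30),"pics/scene11b.png",20)
E
```

```text
t 8.35 tcp [ 0.4655 -0.2699 -0.0083] F [-0.2 -0.3  3.2] w 0.0232 z [-0.002 -0.001 -1.   ] yaw_y 1.922 j [ 0.14  0.58  0.34  2.05 -0.35  0.56  2.65]
pics/scene11b.png 154 163 20
```

View pics/scene11b.png

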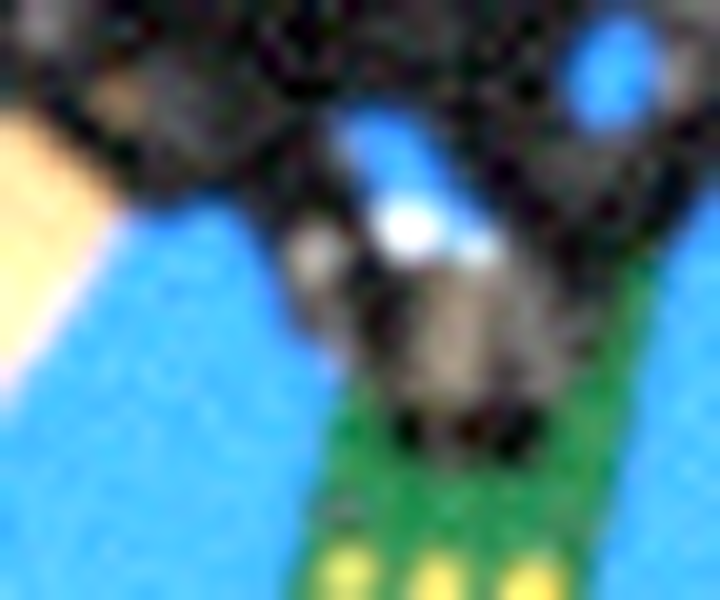

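{"name": "jog_arm", "arguments": {
  "rows": [
    {"xyz": [0,0,0],"delta_rot": [0,0,0],"fingers": 1},
    {"xyz": [0,0,-0.5],"delta_rot": [0,0,0],"fingers": 1},
    {"xyz": [0,0,-1.5],"delta_rot": [0,0,0],"fingers": 1},
    {"xyz": [0,0,-3],"delta_rot": [0,0,0],"fingers": 1},
    {"xyz": [0,0,-5],"delta_rot": [0,0,0],"fingers": 1}
  ],
  "grip_force": 35
}}

```text
clock: 8.77
tcp_pos: [0.4647, -0.2695, 0.042]
orientation: [0.548, -3.09, -0.001]
contact_force: [1.1, -1.3, -0.8]
grip_width: 0.0226
```

{"name": "jog_arm", "arguments": {
  "rows": [
    {"xyz": [0,0,-2],"delta_rot": [0,0,0],"fingers": 1},
    {"xyz": [0,0,-4],"delta_rot": [0,0,0],"fingers": 1},
    {"xyz": [0,0,-6],"delta_rot": [0,0,0],"fingers": 1},
    {"xyz": [0,0,-6],"delta_rot": [0,0,0],"fingers": 1},
    {"xyz": [0,0,-6],"delta_rot": [0,0,0],"fingers": 1}
  ]
}}

```text
clock: 9.18
tcp_pos: [0.4658, -0.2698, 0.1034]
orientation: [0.548, -3.093, 0.001]
contact_force: [-0.9, 0.4, -0.6]
grip_width: 0.0226
```

```bash
python3 - <<'E'
from plan import *
im=imaging.grab_frame("scene"); cv2.imwrite("pics/scene12.png",im)
o=st(); x=proj("scene",o["tcp_pos"]+[0,0,.02])[0]
crop("scene",im,x,(70,60),"pics/scene12b.png",10)
N=np.array([.572,-.0536]); y=-.055
print(delta(np.r_[N+[-.01*np.cos(y),-.01*np.sin(y)],.11],best(y+np.pi/2)))
E
```

```text
t 9.23 tcp [ 0.465  -0.2693  0.1023] F [-0.3 -0.  -0.9] w 0.0226 z [-0.003 -0.    -1.   ] yaw_y 1.922 j [ 0.05  0.41  0.44  2.   -0.24  0.79  2.56]
pics/scene12b.png 136 129 10
(array([-16.55,  16.97,  -0.79]), array([ 2.000e-02, -1.500e-01,  2.326e+01]))
```

View pics/scene12b.png

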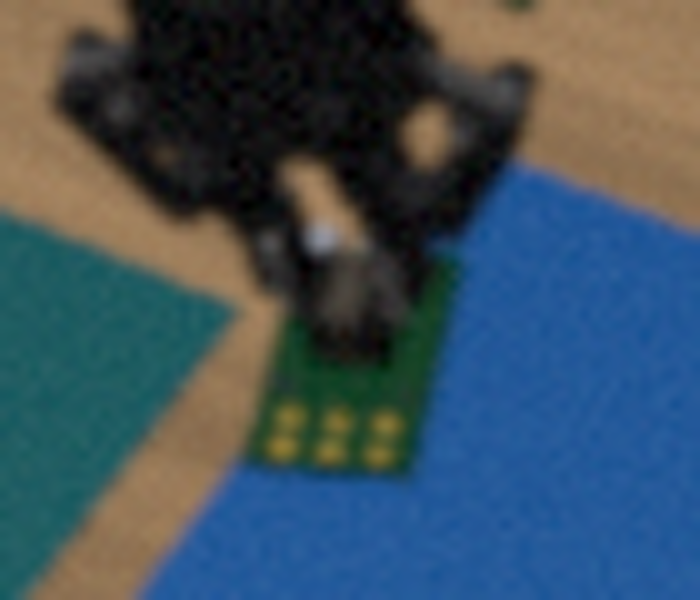

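{"name": "jog_arm", "arguments": {
  "rows": [
    {"xyz": [-2.5,2.5,0],"delta_rot": [0,0,4],"fingers": 1},
    {"xyz": [-5,5.1,0],"delta_rot": [0,0,8],"fingers": 1},
    {"xyz": [-7.5,7.7,0],"delta_rot": [0,0,12],"fingers": 1},
    {"xyz": [-10,10.3,0],"delta_rot": [0,0,16],"fingers": 1},
    {"xyz": [-12.5,12.9,0],"delta_rot": [0,0,20],"fingers": 1}
  ]
}}

```text
clock: 9.65
tcp_pos: [0.5374, -0.1035, 0.101]
orientation: [-0.003, -3.137, 0.0]
contact_force: [-0.2, 0.1, -0.1]
grip_width: 0.0228
```

```bash
python3 - <<'E'
from plan import *
o=st()
N=np.array([.572,-.0536]); y=-.055
print(delta(np.r_[N+[-.01*np.cos(y),-.01*np.sin(y)],.08],best(y+np.pi/2)))
E
```

```text
t 9.65 tcp [ 0.5374 -0.1035  0.101 ] F [-0.2  0.1 -0.1] w 0.0228 z [-0.005 -0.    -1.   ] yaw_y 1.569 j [-0.32  0.43  0.5   1.98 -0.28  0.8   1.91]
(array([-2.46,  5.05,  2.09]), array([-0.01, -0.28,  3.05]))
```

{"name": "jog_arm", "arguments": {
  "rows": [
    {"xyz": [-0.8,1.7,0.5],"delta_rot": [0,-0.3,1.5],"fingers": 1},
    {"xyz": [-1.6,3.4,1],"delta_rot": [0,-0.3,3],"fingers": 1},
    {"xyz": [-2.5,5,2],"delta_rot": [0,-0.3,3],"fingers": 1},
    {"xyz": [-2.5,5,2.1],"delta_rot": [0,-0.3,3],"fingers": 1},
    {"xyz": [-2.5,5,2.1],"delta_rot": [0,-0.3,3],"fingers": 1}
  ]
}}

```text
clock: 10.07
tcp_pos: [0.5616, -0.0527, 0.0781]
orientation: [-0.081, -3.138, 0.001]
contact_force: [-1.1, -0.7, -0.4]
grip_width: 0.0225
```

```bash
cat > look.py <<'E'
from plan import *
import sys
tag=sys.argv[1]
ims={n:imaging.grab_frame(n) for n in("scene","top")}
o=st(); print(np.round(o["qvel"],3))
for n,im in ims.items():
    cv2.imwrite(f"pics/{n}{tag}.png",im)
    x=proj(n,o["tcp_pos"]+[0,0,.02])[0]
    crop(n,im,x,(70,60),f"pics/{n}{tag}b.png",10)
N=np.array([.572,-.0536]); y=-.055
print(delta(np.r_[N+[-.01*np.cos(y),-.01*np.sin(y)],.04],best(y+np.pi/2)))
E
python3 look.py 13
```

```text
t 10.17 tcp [ 0.5616 -0.055   0.0793] F [-0.1  0.3 -1.4] w 0.0225 z [-0.001 -0.001 -1.   ] yaw_y 1.515 j [-0.39  0.49  0.49  1.96 -0.32  0.77  1.8 ]
[ 0.011 -0.014  0.011 -0.002 -0.002 -0.001 -0.003]
pics/scene13b.png 186 187 10
pics/top13b.png 230 140 10
(array([-0.03,  0.2 ,  3.93]), array([-0.07, -0.06, -0.02]))
```

View pics/scene13b.png

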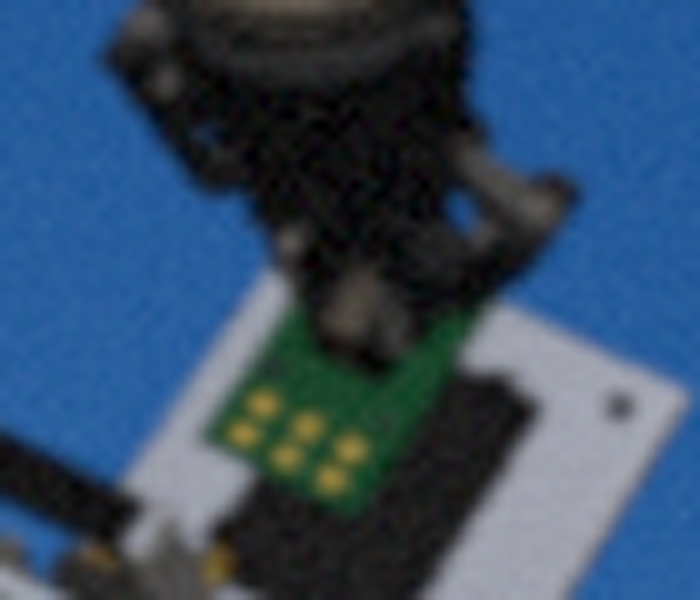

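View pics/top13b.png

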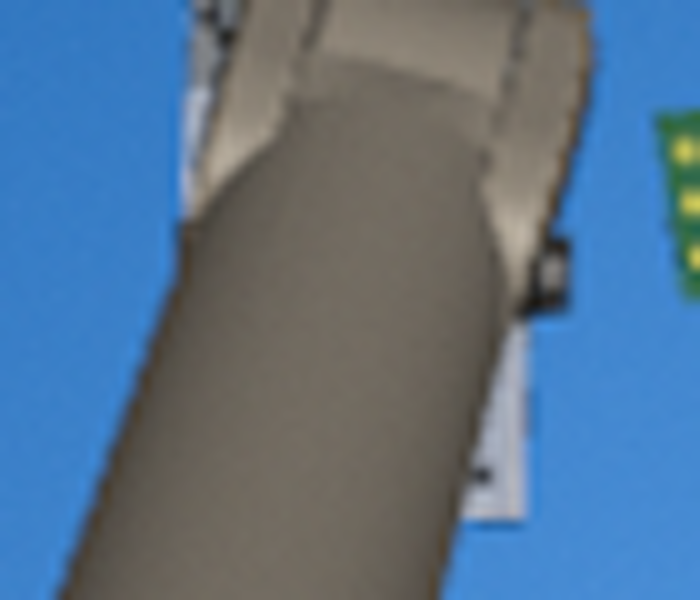

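```bash
cat > m2.py <<'E'
from fit import *
def nestmodel(n):
    low={"scene":"LF","top":"BL"}[n]
    def m(p):
        o=[]
        for sd in "LRFB": o+=rect(p,p[3],p[4],.012 if sd in low else .018,fr=.6,sides=sd)
        return o
    return m
if __name__=="__main__":
    for n in("top","scene"):
        im=cv2.imread(f"pics/{n}0.png").astype(float)
        for ch in(1,2): print(n,np.round(edgefit(n,im[:,:,ch],None,(.573,-.053,-.05,.0462,.0305),nestmodel(n))[0],4))
    n="scene"; im=cv2.imread("pics/scene13.png").astype(float)
    def bm(p):
        c,s=np.cos(p[2]),np.sin(p[2]); W=lambda x,y:np.r_[p[0]+c*x-s*y,p[1]+s*x+c*y,.0793+.0083+.002]
        C=W(0,0); return [(W(.04,-.022),W(.04,.022),C,1),(W(.037,.025),W(-.022,.025),C,1),(W(.037,-.025),W(.012,-.025),C,1)]
    def bm2(p):
        s=bm(p); return s
    p0=(.5716,-.0555,-.055)
    # signed by contrast: red channel, board dark, surroundings plate bright; nest black -> use green channel w/ abs gradients separately
    g=im[:,:,2]
    for q,sg in((im[:,:,2],1),):
        p,e,k=edgefit(n,q,None,p0,bm,rng=4); print("red",np.round(p,4),e,k)
    u=proj(n,[x for s in bm(p0) for x in s[:2]]); print(np.round((u-[186,187]+.5)*10))
E
python3 m2.py
```

```text
top [ 0.5713 -0.0545 -0.0612  0.0458  0.0301]
top [ 0.5713 -0.0545 -0.0612  0.0458  0.0301]
scene [ 0.5727 -0.0524 -0.0395  0.0453  0.0299]
scene [ 0.5728 -0.0526 -0.0395  0.0451  0.0299]
red [ 0.5622 -0.0518  0.005 ] 1.8383443406470419 75
[[197. 432.]
 [336. 502.]
 [351. 498.]
 [464. 329.]
 [194. 418.]
 [243. 347.]]
```

```bash
cat > m3.py <<'E'
from m2 import *
import sys
def gness(im): im=im.astype(float); im=cv2.GaussianBlur(im,(0,0),.5); return im[:,:,1]-.5*(im[:,:,0]+im[:,:,2])
def bfit(n,tag,z,p0,edges,free=False):
    g=gness(cv2.imread(f"pics/{n}{tag}.png"))
    def bm(p):
        hx,hy=(.04,p[3]) if free else (.04,.025)
        c,s=np.cos(p[2]),np.sin(p[2]); W=lambda x,y:np.r_[p[0]+c*x-s*y,p[1]+s*x+c*y,z]
        C=W(0,0); o=[]
        for e,a,b in edges:
            if e=="F":o.append((W(hx,a),W(hx,b),C,-1))
            if e=="B":o.append((W(-hx,a),W(-hx,b),C,-1))
            if e=="L":o.append((W(a,hy),W(b,hy),C,-1))
            if e=="R":o.append((W(a,-hy),W(b,-hy),C,-1))
        return o
    return edgefit(n,g,None,p0,bm,rng=3)
if __name__=="__main__":
    E=[("F",-.02,.02),("L",-.015,.035),("R",.014,.035)]
    for f,p0 in((0,(.5716,-.0525,-.055)),(1,(.5716,-.0525,-.055,.025))):
        p,e,k=bfit("scene",13,.0896,p0,E,f); print(np.round(p,4),round(e,2),k)
    E=[("F",-.02,.02),("L",-.036,.036),("R",-.036,.036),("B",-.02,.02)]
    for n in("scene","top"):
        for f,p0 in((0,(.4757,-.266,.352)),(1,(.4757,-.266,.352,.025))):
            p,e,k=bfit(n,0,.002,p0,E,f); print(n,"orig",np.round(p,4),round(e,2),k)
    # scene before grasp but after? board after grip pre-lift
E
python3 m3.py
```

```text
[ 0.5741 -0.051  -0.0412] 0.3 75
[ 0.574  -0.0507 -0.0621  0.0244] 0.25 75
scene orig [ 0.4759 -0.2657  0.3554] 0.72 100
scene orig [ 0.4759 -0.2656  0.3525  0.0242] 0.7 100
top orig [ 0.4746 -0.2679  0.3616] 1.15 100
top orig [ 0.4746 -0.2678  0.3528  0.0244] 1.24 100
```

{"name": "jog_arm", "arguments": {
  "rows": [
    {"xyz": [0,0,1.3],"delta_rot": [0,0,0],"fingers": 1},
    {"xyz": [0,0,2.6],"delta_rot": [0,0,0],"fingers": 1},
    {"xyz": [0,0,4],"delta_rot": [0,0,0],"fingers": 1},
    {"xyz": [0,0,5.1],"delta_rot": [0,0,0],"fingers": 1},
    {"xyz": [0,0,5.6],"delta_rot": [0,0,0],"fingers": 1}
  ]
}}

```text
clock: 10.58
tcp_pos: [0.5601, -0.0558, 0.0216]
orientation: [-0.089, -3.137, 0.002]
contact_force: [0.5, 0.1, 0.0]
grip_width: 0.0227
```

{"name": "jog_arm", "arguments": {
  "rows": [
    {"xyz": [0,0,0],"delta_rot": [0,0,0],"fingers": 1},
    {"xyz": [0,0,0],"delta_rot": [0,0,0],"fingers": 1},
    {"xyz": [0,0,0],"delta_rot": [0,0,0],"fingers": 1},
    {"xyz": [0,0,0],"delta_rot": [0,0,0],"fingers": 1},
    {"xyz": [0,0,0],"delta_rot": [0,0,0],"fingers": 1}
  ]
}}

```text
clock: 11.0
tcp_pos: [0.5606, -0.0558, 0.0222]
orientation: [-0.089, -3.138, 0.002]
contact_force: [0.3, 0.9, -0.1]
grip_width: 0.0226
```

```bash
python3 look.py 14; python3 - <<'E'
from m3 import *
from plan import *
o=st(); T=o["tcp_pos"]
E=[("F",-.02,.02),("L",-.015,.035),("R",.014,.035)]
for f,p0 in((0,(T[0]+.011,T[1]+.002,-.055)),(1,(T[0]+.011,T[1]+.002,-.055,.025))):
    p,e,k=bfit("scene",14,T[2]+.0103,p0,E,f); print(np.round(p,4),round(e,2),k)
E
```

```text
t 11.1 tcp [ 0.5605 -0.0557  0.022 ] F [-0.7  0.2 -0.5] w 0.0228 z [-0.003 -0.001 -1.   ] yaw_y 1.514 j [-0.34  0.58  0.43  1.98 -0.38  0.66  1.85]
[-0.     0.003 -0.002  0.003 -0.001  0.001  0.   ]
pics/scene14b.png 187 196 10
pics/top14b.png 230 143 10
(array([-0.13,  0.27, -1.8 ]), array([-0.08, -0.16, -0.08]))
t 11.1 tcp [ 0.5605 -0.0557  0.022 ] F [-0.7  0.2 -0.5] w 0.0228 z [-0.003 -0.001 -1.   ] yaw_y 1.514 j [-0.34  0.58  0.43  1.98 -0.38  0.66  1.85]
[ 0.5732 -0.0549 -0.0633] 0.14 75
[ 0.5732 -0.0549 -0.0608  0.025 ] 0.14 75
```

View pics/scene14b.png

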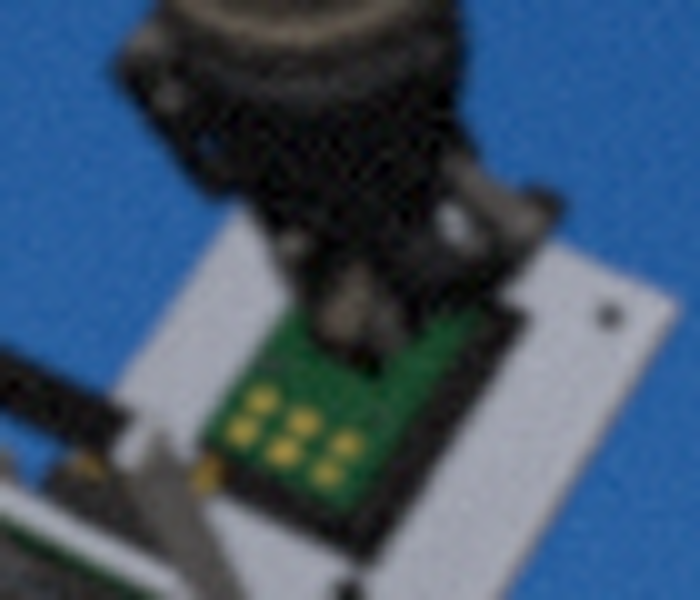

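```bash
python3 - <<'E'
from m3 import *
for tag in("0","14"):
    im=cv2.imread(f"pics/scene{tag}.png").astype(float); 
    def m(p,hx=.0455,hy=.030,plate=False):
        c,s=np.cos(p[2]),np.sin(p[2]); W=lambda x,y,z:np.r_[p[0]+c*x-s*y,p[1]+s*x+c*y,z]
        C=W(0,0,.018); o=[(W(-.03,hy,.012),W(.03,hy,.012),C,1),(W(hx,-.02,.012),W(hx,.02,.012),C,1)]
        if tag=="0": o+=[(W(-.03,-hy,.018),W(.03,-hy,.018),C,1),(W(-hx,-.02,.018),W(-hx,.02,.018),C,1)]
        return o
    for ch in (0,1,2):
        p,e,k=edgefit("scene",im[:,:,ch],None,(.5727,-.0525,-.05),m); print(tag,ch,np.round(p,4),round(e,2),k)
    # plate: red channel, bright inside -> dark outside; edges y=+-.065
    def pl(p):
        c,s=np.cos(p[2]),np.sin(p[2]); W=lambda x,y,z:np.r_[p[0]+c*x-s*y,p[1]+s*x+c*y,z]
        C=W(0,0,.012); o=[(W(-.065,.065,0.0),W(.03,.065,0.0),C,-1),(W(-.0728,.02,.012),W(-.0728,.06,.012),C,-1)]
        if tag=="0": o+=[(W(-.065,-.065,.012),W(.0,-.065,.012),C,-1),(W(-.0728,-.05,.012),W(-.0728,.02,.012),C,-1)]
        return o
    p,e,k=edgefit("scene",im[:,:,2],None,(.5727,-.0525,-.05),pl); print("plate",tag,np.round(p,4),round(e,2),k)
im=cv2.imread(f"pics/top0.png").astype(float)
def plt(p):
    c,s=np.cos(p[2]),np.sin(p[2]); W=lambda x,y,z:np.r_[p[0]+c*x-s*y,p[1]+s*x+c*y,z]
    C=W(0,0,.012); return [(W(-.065,.065,0.0),W(.05,.065,0.0),C,-1),(W(-.0728,-.055,0),W(-.0728,.055,0),C,-1),(W(-.065,-.065,.012),W(.05,-.065,.012),C,-1)]
p,e,k=edgefit("top",im[:,:,2],None,(.5727,-.0525,-.05),plt); print("plate top",np.round(p,4),round(e,2),k)
E
```

```text
0 0 [ 0.5726 -0.0525 -0.045 ] 0.23 100
0 1 [ 0.5726 -0.0525 -0.0437] 0.22 100
0 2 [ 0.5726 -0.0526 -0.0433] 0.23 100
plate 0 [ 0.5737 -0.0538 -0.0508] 0.2 100
14 0 [ 0.5722 -0.0526 -0.0408] 0.12 50
14 1 [ 0.5723 -0.0526 -0.0422] 0.09 50
14 2 [ 0.5724 -0.0525 -0.0382] 0.11 50
plate 14 [ 0.5738 -0.0542 -0.0466] 0.31 50
plate top [ 0.5731 -0.0544 -0.0554] 0.21 75
```

{"name": "jog_arm", "arguments": {
  "rows": [
    {"xyz": [0.06,0.17,0],"delta_rot": [0,-0.15,-0.45],"fingers": 1},
    {"xyz": [0.06,0.17,0.1],"delta_rot": [0,-0.15,-0.45],"fingers": 1},
    {"xyz": [0.06,0.17,0.3],"delta_rot": [0,-0.15,-0.45],"fingers": 1},
    {"xyz": [0.06,0.17,0.5],"delta_rot": [0,-0.15,-0.45],"fingers": 1},
    {"xyz": [0.06,0.17,0.6],"delta_rot": [0,-0.15,-0.45],"fingers": 1}
  ]
}}

```text
clock: 11.52
tcp_pos: [0.5598, -0.054, 0.0157]
orientation: [-0.076, -3.14, 0.002]
contact_force: [-0.6, 0.7, -0.4]
grip_width: 0.0229
```

```bash
python3 look.py 15; python3 - <<'E'
from m3 import *
from plan import *
o=st(); T=o["tcp_pos"]
E=[("F",-.02,.02),("L",-.015,.035),("R",.014,.035)]
p,e,k=bfit("scene",15,T[2]+.0103,(T[0]+.011,T[1]+.002,-.055),E,0); print(np.round(p,4),round(e,2),k)
E
```

```text
t 11.62 tcp [ 0.5597 -0.054   0.0157] F [-0.6 -1.2 -0.8] w 0.0224 z [-0.001 -0.001 -1.   ] yaw_y 1.522 j [-0.34  0.58  0.43  1.99 -0.38  0.65  1.85]
[-0.001 -0.004  0.003 -0.004  0.002  0.002 -0.001]
pics/scene15b.png 188 197 10
pics/top15b.png 230 143 10
(array([-0.22,  0.11, -2.43]), array([-0.09, -0.04,  0.37]))
t 11.62 tcp [ 0.5597 -0.054   0.0157] F [-0.6 -1.2 -0.8] w 0.0224 z [-0.001 -0.001 -1.   ] yaw_y 1.522 j [-0.34  0.58  0.43  1.99 -0.38  0.65  1.85]
[ 0.5723 -0.0533 -0.0475] 0.15 75
```

View pics/scene15b.png

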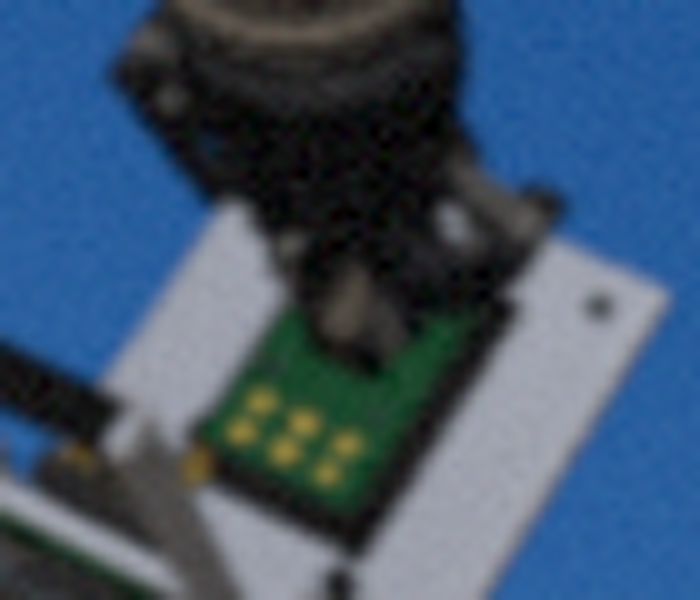

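{"name": "jog_arm", "arguments": {
  "rows": [
    {"xyz": [-0.02,0.05,0.1],"delta_rot": [0,0,0],"fingers": 1},
    {"xyz": [-0.02,0.05,0.2],"delta_rot": [0,0,0],"fingers": 1},
    {"xyz": [-0.02,0.05,0.3],"delta_rot": [0,0,0],"fingers": 1},
    {"xyz": [-0.02,0.05,0.4],"delta_rot": [0,0,0],"fingers": 1},
    {"xyz": [-0.02,0.05,0.4],"delta_rot": [0,0,0],"fingers": 1}
  ]
}}

```text
clock: 12.03
tcp_pos: [0.5604, -0.0533, 0.0117]
orientation: [0.076, 3.141, -0.002]
contact_force: [0.9, -0.3, -0.1]
grip_width: 0.0232
```

```bash
python3 -c "
from plan import *
for i in range(1): st()"
```

```text
t 12.03 tcp [ 0.5604 -0.0533  0.0117] F [ 0.9 -0.3 -0.1] w 0.0232 z [ 0.    -0.001 -1.   ] yaw_y 1.522 j [-0.34  0.59  0.42  1.99 -0.39  0.64  1.86]
```

{"name": "jog_arm", "arguments": {
  "rows": [
    {"xyz": [0,0,0.05],"delta_rot": [0,0,0],"fingers": 1},
    {"xyz": [0,0,0.1],"delta_rot": [0,0,0],"fingers": 1},
    {"xyz": [0,0,0.15],"delta_rot": [0,0,0],"fingers": 1},
    {"xyz": [0,0,0.18],"delta_rot": [0,0,0],"fingers": 1},
    {"xyz": [0,0,0.18],"delta_rot": [0,0,0],"fingers": 1}
  ]
}}

```text
clock: 12.45
tcp_pos: [0.5604, -0.0533, 0.0098]
orientation: [0.076, 3.141, -0.002]
contact_force: [0.9, 0.8, -0.4]
grip_width: 0.0226
```

```bash
python3 look.py 16; python3 - <<'E'
from m3 import *
from plan import *
o=st(); T=o["tcp_pos"]
E=[("F",-.02,.02),("L",-.015,.035),("R",.014,.035)]
p,e,k=bfit("scene",16,.020,(T[0]+.011,T[1]+.002,-.055),E,0); print(np.round(p,4),round(e,2),k)
E
```

```text
t 12.55 tcp [ 0.5605 -0.0533  0.0099] F [-0.2  0.5 -1. ] w 0.0229 z [ 0.    -0.001 -1.   ] yaw_y 1.522 j [-0.34  0.59  0.42  1.99 -0.39  0.64  1.86]
[-0.    -0.002  0.    -0.     0.002 -0.001 -0.001]
pics/scene16b.png 189 199 10
pics/top16b.png 229 143 10
(array([-0.16,  0.03, -3.01]), array([-0.07,  0.01,  0.38]))
t 12.55 tcp [ 0.5605 -0.0533  0.0099] F [-0.2  0.5 -1. ] w 0.0229 z [ 0.    -0.001 -1.   ] yaw_y 1.522 j [-0.34  0.59  0.42  1.99 -0.39  0.64  1.86]
[ 0.5732 -0.0527 -0.0824] 0.22 75
```

View pics/scene16b.png

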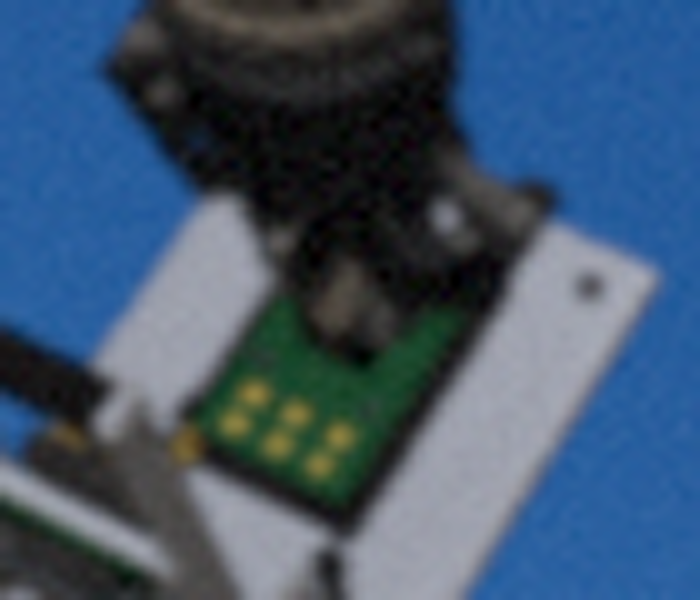

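{"name": "jog_arm", "arguments": {
  "rows": [
    {"xyz": [0,0,0.03],"delta_rot": [0,0,0],"fingers": 1},
    {"xyz": [0,0,0.06],"delta_rot": [0,0,0],"fingers": 1},
    {"xyz": [0,0,0.08],"delta_rot": [0,0,0],"fingers": 1},
    {"xyz": [0,0,0.1],"delta_rot": [0,0,0],"fingers": 1},
    {"xyz": [0,0,0.1],"delta_rot": [0,0,0],"fingers": 1}
  ]
}}

```text
clock: 12.97
tcp_pos: [0.5605, -0.0533, 0.0097]
orientation: [0.076, 3.14, -0.001]
contact_force: [-2.3, 0.1, 9.8]
grip_width: 0.0226
```

{"name": "jog_arm", "arguments": {
  "rows": [
    {"xyz": [0,0,-0.05],"delta_rot": [0,0,0],"fingers": 1},
    {"xyz": [0,0,-0.05],"delta_rot": [0,0,0],"fingers": 0.7},
    {"xyz": [0,0,-0.05],"delta_rot": [0,0,0],"fingers": 0.6},
    {"xyz": [0,0,-0.05],"delta_rot": [0,0,0],"fingers": 0.5},
    {"xyz": [0,0,-0.1],"delta_rot": [0,0,0],"fingers": 0.5}
  ],
  "grip_force": 20
}}

```text
clock: 13.38
tcp_pos: [0.5602, -0.0534, 0.0104]
orientation: [-0.076, -3.14, 0.001]
contact_force: [-1.3, 0.1, 0.6]
grip_width: 0.0426
```

{"name": "jog_arm", "arguments": {
  "rows": [
    {"xyz": [0,0,-0.5],"delta_rot": [0,0,0],"fingers": 0.4},
    {"xyz": [0,0,-1.5],"delta_rot": [0,0,0],"fingers": 0.4},
    {"xyz": [0,0,-3],"delta_rot": [0,0,0],"fingers": 0.4},
    {"xyz": [0,0,-5],"delta_rot": [0,0,0],"fingers": 0.4},
    {"xyz": [0,0,-7.5],"delta_rot": [0,0,0],"fingers": 0.4}
  ]
}}

```text
clock: 13.8
tcp_pos: [0.5593, -0.0534, 0.0861]
orientation: [-0.077, -3.138, 0.002]
contact_force: [-0.2, 0.3, -0.7]
grip_width: 0.0512
```

```bash
python3 look.py 17; python3 - <<'E'
from m3 import *
from plan import *
E=[("F",-.02,.02),("L",-.015,.035),("R",.014,.035)]
p,e,k=bfit("scene",17,.020,(.5725,-.0527,-.055),E,0); print(np.round(p,4),round(e,2),k)
im=cv2.imread("pics/scene17.png")
crop("scene",im,(222,225),(70,60),f"pics/scene17b.png",10)
E
```

```text
t 13.9 tcp [ 0.5632 -0.0539  0.0897] F [-0.3  0.7  0.3] w 0.0514 z [ 0.007 -0.001 -1.   ] yaw_y 1.522 j [-0.4   0.47  0.5   1.95 -0.31  0.78  1.8 ]
[ 0.014  0.044 -0.03   0.039 -0.025 -0.049  0.023]
pics/scene17b.png 186 185 10
pics/top17b.png 230 139 10
(array([0.15, 0.08, 4.97]), array([-0.01,  0.38,  0.33]))
[ 0.573  -0.0527 -0.0731] 0.25 75
pics/scene17b.png 187 195 10
```

View pics/scene17b.png

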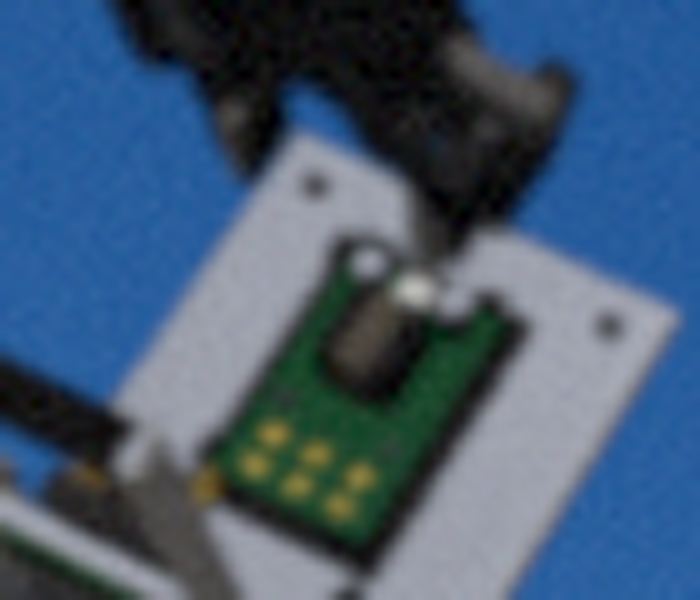

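{"name": "jog_arm", "arguments": {
  "rows": [
    {"xyz": [1,0,-3],"delta_rot": [0,0,6],"fingers": 0.2},
    {"xyz": [2,0,-6],"delta_rot": [0,0,12],"fingers": 0.2},
    {"xyz": [3,0,-10],"delta_rot": [0,0,18],"fingers": 0.2},
    {"xyz": [4,0,-14],"delta_rot": [0,0,24],"fingers": 0.2},
    {"xyz": [5,0,-18],"delta_rot": [0,0,30],"fingers": 0.2}
  ]
}}

```text
clock: 14.32
tcp_pos: [0.5108, -0.0517, 0.2709]
orientation: [0.895, 3.006, 0.002]
contact_force: [0.3, 1.6, 0.3]
grip_width: 0.0684
```

```bash
python3 - <<'E'
from plan import *
st()
print(delta((.5,-.055,.33),downR(-.05)),delta((.6988,-.06,.33),downR(-.05)))
E
```

```text
t 14.32 tcp [ 0.5108 -0.0517  0.2709] F [0.3 1.6 0.3] w 0.0684 z [ 0.005 -0.001 -1.   ] yaw_y 0.992 j [-0.68  0.16  0.75  1.9  -0.12  1.13  1.11]
(array([ 0.69, -0.86, -5.92]), array([ 0.27,  0.18, 59.71])) (array([-16.22,   9.6 ,  -5.81]), array([ 0.27,  0.18, 59.71]))
```

{"name": "jog_arm", "arguments": {
  "rows": [
    {"xyz": [0.2,-0.2,-2],"delta_rot": [0,0,6.5],"fingers": 0.05},
    {"xyz": [0.4,-0.5,-4],"delta_rot": [0,0,13],"fingers": 0.05},
    {"xyz": [0.7,-0.9,-6],"delta_rot": [0,0,19.5],"fingers": 0.05},
    {"xyz": [0.7,-0.9,-6],"delta_rot": [0,0,26],"fingers": 0.05},
    {"xyz": [0.7,-0.9,-6],"delta_rot": [0,0,32.5],"fingers": 0.05}
  ]
}}

```text
clock: 14.73
tcp_pos: [0.4999, -0.0556, 0.3323]
orientation: [1.708, 2.63, 0.008]
contact_force: [-0.1, 0.3, -0.1]
grip_width: 0.081
```

{"name": "jog_arm", "arguments": {
  "rows": [
    {"xyz": [0,0,0],"delta_rot": [0,0,6.5],"fingers": 0.05},
    {"xyz": [0,0,0],"delta_rot": [0,0,13],"fingers": 0.05},
    {"xyz": [0,0,0],"delta_rot": [0,0,19.5],"fingers": 0.05},
    {"xyz": [0,0,0],"delta_rot": [0,0,26],"fingers": 0.05},
    {"xyz": [0,0,0],"delta_rot": [0,0,28],"fingers": 0.05}
  ]
}}

```text
clock: 15.15
tcp_pos: [0.4995, -0.0558, 0.3323]
orientation: [2.301, 2.133, 0.011]
contact_force: [-0.3, -0.2, 0.3]
grip_width: 0.0811
```

```bash
python3 - <<'E'
from plan import *
st()
print(delta((.6988,-.06,.33),downR(-.05)))
ims={n:imaging.grab_frame(n) for n in("scene","top")}
for n in ims:
    cv2.imwrite(f"pics/{n}18.png",ims[n])
    for q in("handle","nest","board"): print(n,q,[(np.round(d["position"],1).tolist(),round(d["conf"],2)) for d in imaging.tip_of(n,q)])
im=ims["scene"]; crop("scene",im,(222,220),(90,75),f"pics/scene18b.png",8)
crop("top",ims["top"],(265,150),(90,75),f"pics/top18b.png",8)
print(proj("scene",[.6988,-.06,.238]),proj("top",[.6988,-.06,.238]))
E
```

```text
t 15.15 tcp [ 0.4995 -0.0558  0.3323] F [-0.3 -0.2  0.3] w 0.0811 z [ 0.008  0.002 -1.   ] yaw_y -0.076 j [-0.79  0.07  0.84  1.83 -0.06  1.26 -0.01]
(array([ 1.09, 19.9 ,  0.38]), array([ 0.44, -0.12, -1.48]))
scene handle [([188.1, 233.6], 0.63)]
scene nest [([225.4, 234.7], 0.85)]
scene board [([182.2, 118.1], 0.81), ([162.6, 229.8], 0.61), ([223.9, 230.6], 0.55)]
top handle [([267.0, 124.1], 0.43)]
top nest []
top board [([313.0, 161.0], 0.82), ([363.4, 261.8], 0.58), ([267.4, 136.9], 0.51)]
pics/scene18b.png 177 182 8
pics/top18b.png 220 112 8
[[187.35159139 233.3094994 ]] [[267.80877281 122.15399428]]
```

View pics/scene18b.png

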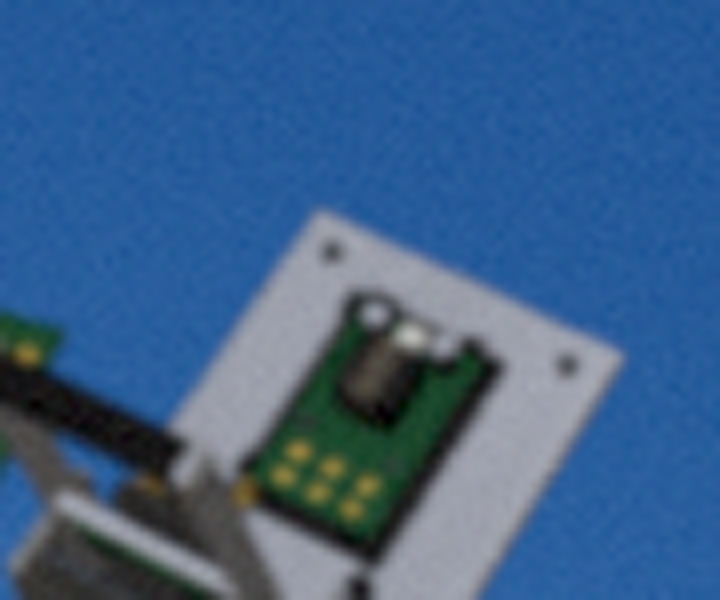

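View pics/top18b.png

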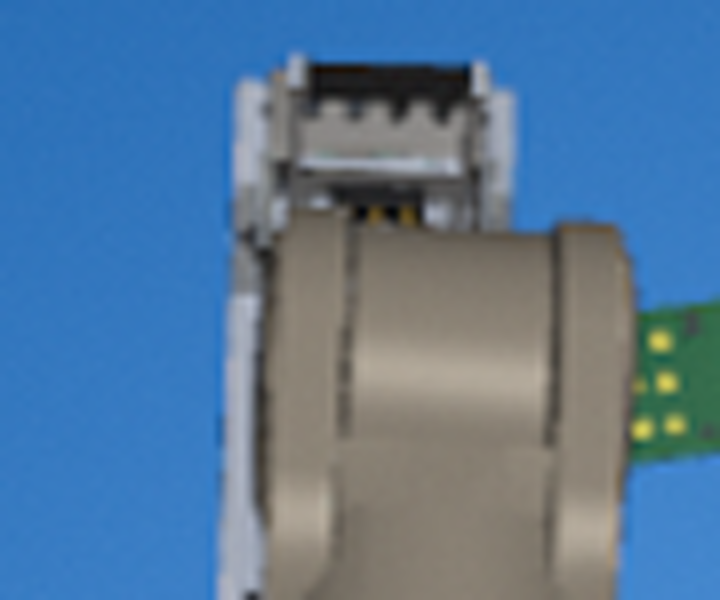

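```bash
python3 - <<'E'
from m3 import *
for E in ([("F",-.018,.018),("L",-.025,.025),("R",-.025,.025)],[("L",-.025,.025),("R",-.025,.025)]):
    p,e,k=bfit("scene",18,.020,(.5725,-.0527,-.055),E,0); print(np.round(p,4),round(e,2),k)
im=cv2.imread("pics/scene18.png").astype(float)
for ch in(1,2):
    p,e,k=edgefit("scene",im[:,:,ch],None,(.5727,-.0525,-.05,.0455,.03),nestmodel("scene")); print("nest",np.round(p,4),round(e,2),k)
E
```

```text
[ 0.5733 -0.0531 -0.0478] 0.25 75Traceback (most recent call last):
  File "<stdin>", line 3, in <module>
  File "m3.py", line 16, in bfit
    return edgefit(n,g,None,p0,bm,rng=3)
  File "fit.py", line 29, in edgefit
    s=least_squares(res,p,loss="soft_l1",f_scale=0.3); p=s.x
    return func(*args, **kwargs)
    vector_fun = VectorFunction(
        fun_wrapped,
    ...<6 lines>...
        workers=workers
    )
    self._update_fun()
    ~~~~~~~~~~~~~~~~^^
    self.f = self.fun_wrapped(xp_copy(self.x))
             ~~~~~~~~~~~~~~~~^^^^^^^^^^^^^^^^^
    return np.atleast_1d(self.fun(x))
                         ~~~~~~~~^^^
    return self.f(x, *self.args, **self.kwargs)
           ~~~~~~^^^^^^^^^^^^^^^^^^^^^^^^^^^^^^
  File "fit.py", line 27, in res
    X=np.array([S[i][0]+(S[i][1]-S[i][0])*t for i,t,_,_ in obs]); u=proj(n,X)
                                                                    ~~~~^^^^^
  File "h.py", line 11, in proj
    K,t,M=cam(n); p=(np.atleast_2d(X)-t)@M@K.T; return p[:,:2]/p[:,2:]
                     ~~~~~~~~~~~~~~~~^~
ValueError: operands could not be broadcast together with shapes (1,0) (3,)
```

{"name": "jog_arm", "arguments": {
  "rows": [
    {"xyz": [0.2,3.5,0],"delta_rot": [0.2,0,-1.5],"fingers": 0.05},
    {"xyz": [0.4,7,0],"delta_rot": [0.4,0,-1.5],"fingers": 0.05},
    {"xyz": [0.6,11,0],"delta_rot": [0.4,0,-1.5],"fingers": 0.05},
    {"xyz": [0.8,15,0],"delta_rot": [0.4,0,-1.5],"fingers": 0.05},
    {"xyz": [1.1,18.5,0],"delta_rot": [0.4,0,-1.5],"fingers": 0.05}
  ]
}}

```text
clock: 15.97
tcp_pos: [0.6874, -0.0569, 0.3326]
orientation: [-2.266, -2.175, -0.002]
contact_force: [-0.3, -0.6, 1.0]
grip_width: 0.0809
```

{"name": "jog_arm", "arguments": {
  "rows": [
    {"xyz": [0,0,0],"delta_rot": [0,0,0],"fingers": 0.05},
    {"xyz": [0,0,0],"delta_rot": [0,0,0],"fingers": 0.05},
    {"xyz": [0,0,0],"delta_rot": [0,0,0],"fingers": 0.05},
    {"xyz": [0,0,0],"delta_rot": [0,0,0],"fingers": 0.05},
    {"xyz": [0,0,0],"delta_rot": [0,0,0],"fingers": 0.05}
  ]
}}

```text
clock: 16.38
tcp_pos: [0.6865, -0.0573, 0.3336]
orientation: [-2.267, -2.174, -0.004]
contact_force: [-0.2, 0.3, -1.8]
grip_width: 0.0811
```

```bash
python3 - <<'E'
from plan import *
st()
print(delta((.6988,-.06,.30),downR(-.05)))
im=imaging.grab_frame("scene"); cv2.imwrite("pics/scene19.png",im); crop("scene",im,(190,215),(90,75),f"pics/scene19b.png",8)
im=imaging.grab_frame("top"); cv2.imwrite("pics/top19.png",im); crop("top",im,(268,130),(90,75),f"pics/top19b.png",8)
E
```

```text
t 16.38 tcp [ 0.6865 -0.0573  0.3336] F [-0.2  0.3 -1.8] w 0.0811 z [ 0.001  0.002 -1.   ] yaw_y -0.042 j [-0.52  0.52  0.81  1.39 -0.37  1.4   0.25]
(array([-0.23,  1.24,  3.36]), array([ 0.06, -0.14,  0.47]))
pics/scene19b.png 145 177 8
pics/top19b.png 223 92 8
```

View pics/scene19b.png

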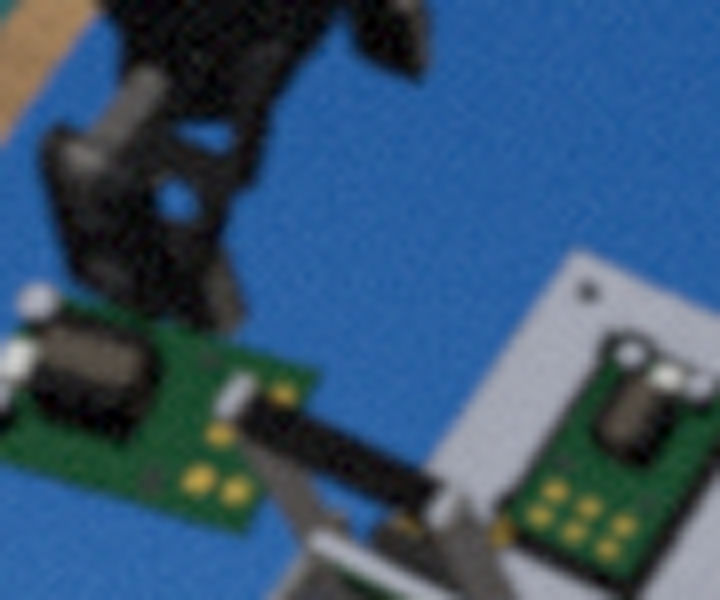

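View pics/top19b.png

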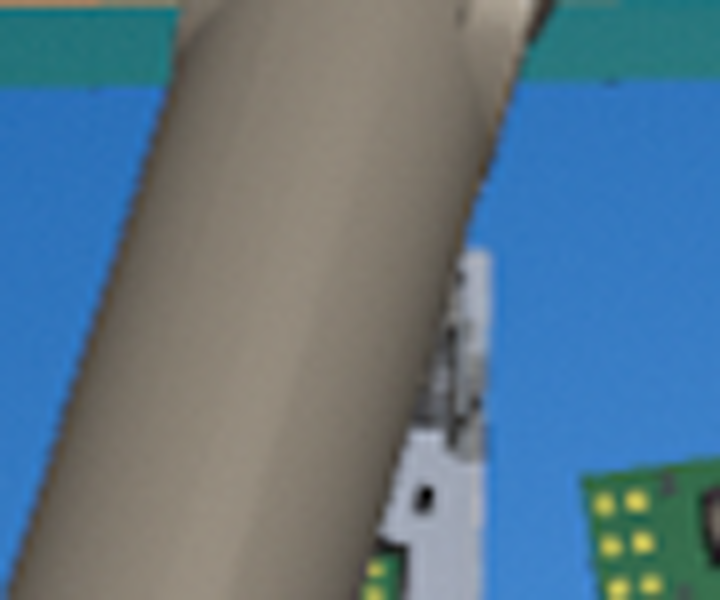

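{"name": "jog_arm", "arguments": {
  "rows": [
    {"xyz": [-0.1,0.6,1],"delta_rot": [0,0,0.5],"fingers": 0.05},
    {"xyz": [-0.2,1.2,2],"delta_rot": [0,0,0.5],"fingers": 0.05},
    {"xyz": [-0.2,1.2,3],"delta_rot": [0,0,0.5],"fingers": 0.05},
    {"xyz": [-0.2,1.2,4],"delta_rot": [0,0,0.5],"fingers": 0.05},
    {"xyz": [-0.2,1.2,4.5],"delta_rot": [0,0,0.5],"fingers": 0.05}
  ]
}}

```text
clock: 16.9
tcp_pos: [0.6978, -0.059, 0.2859]
orientation: [-2.274, -2.163, -0.001]
contact_force: [-0.2, -0.5, -0.4]
grip_width: 0.0812
```

```bash
python3 - <<'E'
from plan import *
im=imaging.grab_frame("scene"); cv2.imwrite("pics/scene20.png",im); crop("scene",im,(190,215),(90,75),f"pics/scene20b.png",8)
st()
print(delta((.6988,-.06,.219),downR(-.05)))
E
```

```text
pics/scene20b.png 145 177 8
t 16.95 tcp [ 0.6976 -0.0589  0.2855] F [ 0.4 -0.2 -1.7] w 0.081 z [-0.003  0.003 -1.   ] yaw_y -0.05 j [-0.5   0.57  0.79  1.42 -0.41  1.32  0.27]
(array([-0.12,  0.15,  6.65]), array([-0.16, -0.15, -0.  ]))
```

View pics/scene20b.png

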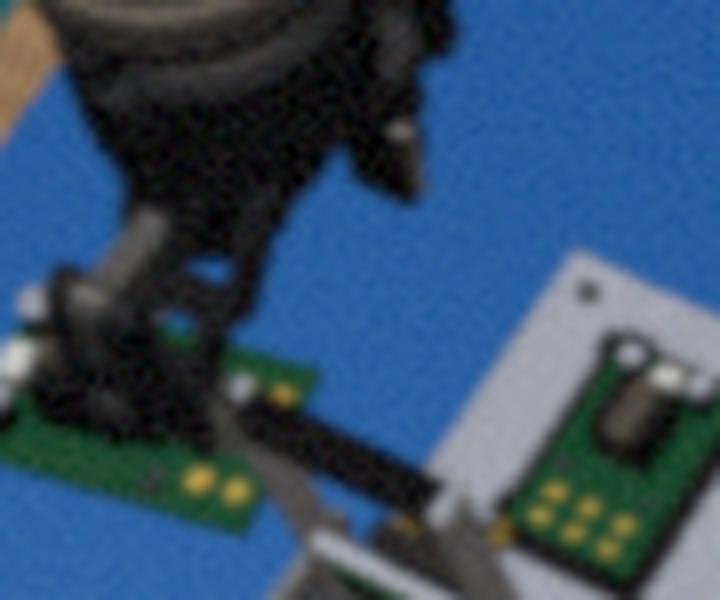

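```bash
python3 - <<'E'
from plan import *
o=r.get_obs(); T=o["tcp_pos"]; M=R.from_rotvec(o["orientation"]).as_matrix()
f=lambda X:np.round((proj("scene",X)-[145,177]+.5)*8)
for k in(.01,.02,.03): print(k,[f(T+M@np.array([x,y,-k])).tolist() for y in(.0405,-.0405) for x in(-.011,.011)])
print("bar",f([[.6988+.033*.05,-.06+.033,.238],[.6988-.033*.05,-.06-.033,.238]]))
E
```

```text
0.01 [[[204.0, 454.0]], [[271.0, 488.0]], [[367.0, 230.0]], [[432.0, 262.0]]]
0.02 [[[198.0, 437.0]], [[265.0, 471.0]], [[362.0, 212.0]], [[428.0, 244.0]]]
0.03 [[[191.0, 420.0]], [[259.0, 454.0]], [[357.0, 193.0]], [[424.0, 225.0]]]
bar [[439. 503.]
 [249. 407.]]
```

{"name": "jog_arm", "arguments": {
  "rows": [
    {"xyz": [-0.1,0.1,1],"delta_rot": [-0.1,-0.1,0],"fingers": 0.05},
    {"xyz": [-0.1,0.1,2],"delta_rot": [-0.1,-0.1,0],"fingers": 0.05},
    {"xyz": [-0.1,0.1,3],"delta_rot": [-0.1,-0.1,0],"fingers": 0.05},
    {"xyz": [-0.1,0.1,4],"delta_rot": [-0.1,-0.1,0],"fingers": 0.05},
    {"xyz": [-0.1,0.1,4.5],"delta_rot": [-0.1,-0.1,0],"fingers": 0.05}
  ]
}}

```text
clock: 17.37
tcp_pos: [0.6977, -0.0596, 0.2385]
orientation: [-2.274, -2.163, 0.002]
contact_force: [0.9, 0.8, -1.1]
grip_width: 0.0817
```

{"name": "jog_arm", "arguments": {
  "rows": [
    {"xyz": [0,0,0.8],"delta_rot": [0,0,0],"fingers": 0.05},
    {"xyz": [0,0,1.6],"delta_rot": [0,0,0],"fingers": 0.05},
    {"xyz": [0,0,2.2],"delta_rot": [0,0,0],"fingers": 0.05},
    {"xyz": [0,0,2.2],"delta_rot": [0,0,0],"fingers": 0.05},
    {"xyz": [0,0,2.2],"delta_rot": [0,0,0],"fingers": 0.05}
  ]
}}

```text
clock: 17.78
tcp_pos: [0.6975, -0.0595, 0.2162]
orientation: [-2.274, -2.163, 0.003]
contact_force: [0.9, -0.2, 0.0]
grip_width: 0.081
```

```bash
python3 - <<'E'
from plan import *
im=imaging.grab_frame("scene"); cv2.imwrite("pics/scene21.png",im); crop("scene",im,(190,215),(90,75),f"pics/scene21b.png",8)
st()
print(delta((.6988,-.06,.219),downR(-.05)))
E
```

```text
pics/scene21b.png 145 177 8
t 17.83 tcp [ 0.6978 -0.0596  0.2167] F [ 0.  -1.1  0.5] w 0.0811 z [-0.003  0.001 -1.   ] yaw_y -0.05 j [-0.49  0.61  0.76  1.51 -0.44  1.2   0.3 ]
(array([-0.03,  0.1 , -0.23]), array([-0.16, -0.04, -0.  ]))
```

View pics/scene21b.png

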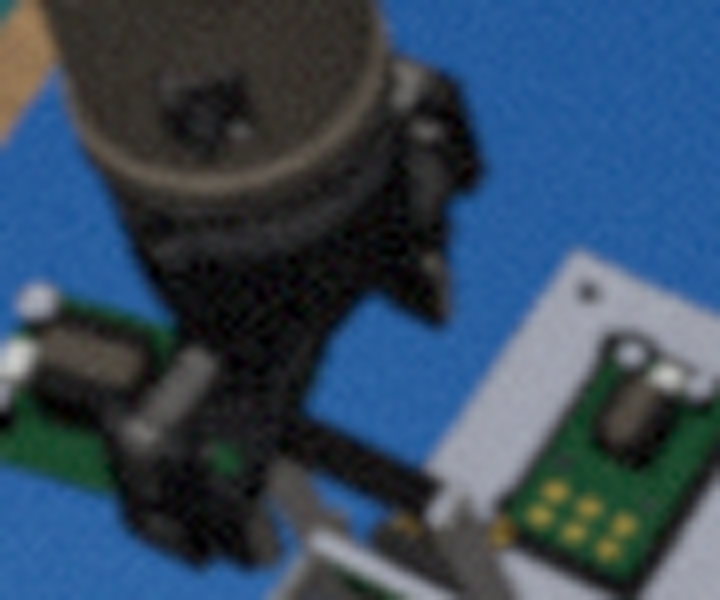

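{"name": "jog_arm", "arguments": {
  "rows": [
    {"xyz": [0,0.1,0.4],"delta_rot": [-0.1,0,0],"fingers": 0.05},
    {"xyz": [0,0.1,0.8],"delta_rot": [-0.1,0,0],"fingers": 0.2},
    {"xyz": [0,0.1,0.9],"delta_rot": [-0.1,0,0],"fingers": 0.4},
    {"xyz": [0,0.1,0.9],"delta_rot": [-0.1,0,0],"fingers": 0.6},
    {"xyz": [0,0.1,0.9],"delta_rot": [-0.1,0,0],"fingers": 0.65}
  ],
  "grip_force": 20
}}

```text
clock: 18.25
tcp_pos: [0.6987, -0.0597, 0.2077]
orientation: [-2.275, -2.164, 0.0]
contact_force: [-0.1, 0.0, -0.3]
grip_width: 0.0336
```

```bash
python3 - <<'E'
from plan import *
im=imaging.grab_frame("scene"); cv2.imwrite("pics/scene22.png",im); crop("scene",np.clip(im*1.8,0,255).astype(np.uint8),(190,215),(90,75),f"pics/scene22b.png",8)
st()
print(delta((.6988,-.06,.208),downR(-.05)))
E
```

```text
pics/scene22b.png 145 177 8
t 18.3 tcp [ 0.6988 -0.0597  0.2078] F [ 0.4 -0.  -0. ] w 0.0299 z [-0.001  0.001 -1.   ] yaw_y -0.05 j [-0.48  0.62  0.76  1.52 -0.45  1.18  0.3 ]
(array([-0.03,  0.  , -0.02]), array([-0.05, -0.04, -0.  ]))
```

View pics/scene22b.png

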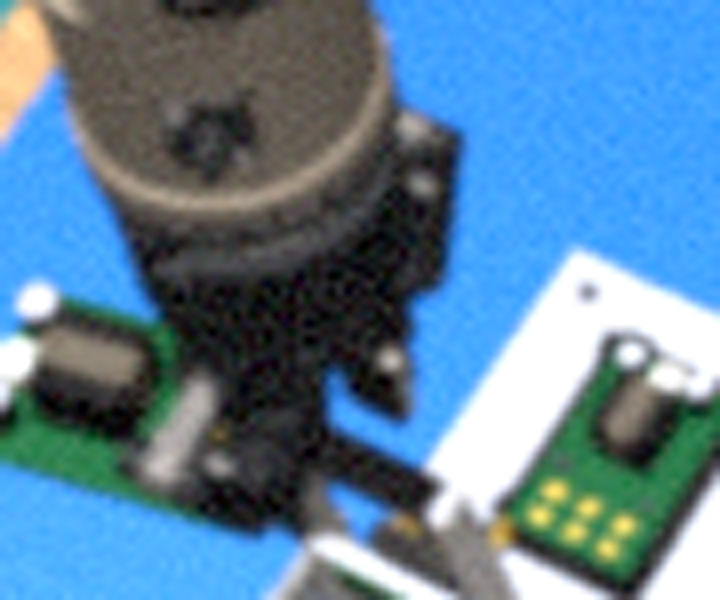

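{"name": "jog_arm", "arguments": {
  "rows": [
    {"xyz": [0,0,0],"delta_rot": [0,0,0],"fingers": 0.7},
    {"xyz": [0,0,0],"delta_rot": [0,0,0],"fingers": 0.8},
    {"xyz": [0,0,0],"delta_rot": [0,0,0],"fingers": 0.9},
    {"xyz": [0,0,0],"delta_rot": [0,0,0],"fingers": 1},
    {"xyz": [0,0,0],"delta_rot": [0,0,0],"fingers": 1}
  ],
  "grip_force": 30
}}

```text
clock: 18.72
tcp_pos: [0.6989, -0.0598, 0.2081]
orientation: [-2.276, -2.165, -0.0]
contact_force: [-0.3, 1.1, 1.5]
grip_width: 0.0149
```

```bash
python3 - <<'E'
from plan import *
im=imaging.grab_frame("scene"); cv2.imwrite("pics/scene23.png",im); crop("scene",np.clip(im*1.8,0,255).astype(np.uint8),(190,215),(90,75),f"pics/scene23b.png",8)
st()
E
```

```text
pics/scene23b.png 145 177 8
t 18.77 tcp [ 0.6989 -0.0598  0.2081] F [-1.4  0.3  1.5] w 0.0146 z [-0.     0.001 -1.   ] yaw_y -0.05 j [-0.48  0.62  0.76  1.52 -0.45  1.18  0.3 ]
```

View pics/scene23b.png

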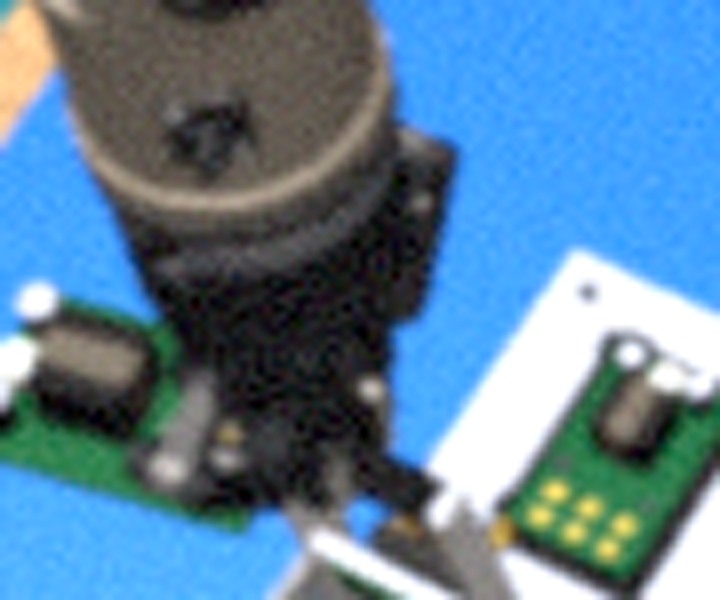

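```bash
cat > arc.py <<'E'
from plan import *
import sys
T0=np.array([.6989,-.0598,.2081]); yaw=-.05
ex=np.array([np.cos(yaw),np.sin(yaw),0])
def P(th): return T0+ex*.19*(np.sin(.13-th)-np.sin(.13))+np.array([0,0,1])*.19*(np.cos(.13-th)-np.cos(.13))
o=st()
d=o["tcp_pos"]-T0; u=d@ex/.19+np.sin(.13); w=d[2]/.19+np.cos(.13)
print("theta est",round(.13-np.arctan2(u,w),3),"radius",round(.19*np.hypot(u,w),4),"lat",round(d@np.array([-ex[1],ex[0],0]),4))
for th in map(float,sys.argv[1:]): print(th,*delta(P(th),downR(yaw),o))
E
python3 arc.py .03 .07 .12 .17 .22
```

```text
t 18.77 tcp [ 0.6989 -0.0598  0.2081] F [-1.4  0.3  1.5] w 0.0146 z [-0.     0.001 -1.   ] yaw_y -0.05 j [-0.48  0.62  0.76  1.52 -0.45  1.18  0.3 ]
theta est -0.0 radius 0.19 lat 0.0
0.03 [-0.   -0.57 -0.07] [-0.03 -0.05 -0.  ]
0.07 [-0.   -1.33 -0.13] [-0.03 -0.05 -0.  ]
0.12 [-0.   -2.28 -0.16] [-0.03 -0.05 -0.  ]
0.17 [-0.   -3.23 -0.14] [-0.03 -0.05 -0.  ]
0.22 [-0.   -4.18 -0.08] [-0.03 -0.05 -0.  ]
```

{"name": "jog_arm", "arguments": {
  "rows": [
    {"xyz": [0,0,0],"delta_rot": [0,0,0],"fingers": 1},
    {"xyz": [0,-0.57,-0.07],"delta_rot": [0,0,0],"fingers": 1},
    {"xyz": [0,-1.33,-0.13],"delta_rot": [0,0,0],"fingers": 1},
    {"xyz": [0,-2.28,-0.16],"delta_rot": [0,0,0],"fingers": 1},
    {"xyz": [0,-3.23,-0.14],"delta_rot": [0,0,0],"fingers": 1}
  ],
  "grip_force": 60
}}

```text
clock: 19.18
tcp_pos: [0.6665, -0.0582, 0.2097]
orientation: [2.276, 2.165, 0.002]
contact_force: [3.1, 0.5, -1.1]
grip_width: 0.0135
```

```bash
python3 arc.py .22 .27 .32 .37 .42
```

```text
t 19.18 tcp [ 0.6665 -0.0582  0.2097] F [ 3.1  0.5 -1.1] w 0.0135 z [ 0.001  0.001 -1.   ] yaw_y -0.05 j [-0.52  0.56  0.77  1.6  -0.42  1.15  0.3 ]
theta est 0.171 radius 0.1902 lat -0.0
0.22 [ 0.   -0.92  0.08] [ 0.06 -0.03 -0.  ]
0.27 [ 0.   -1.87  0.19] [ 0.06 -0.03 -0.  ]
0.32 [ 0.   -2.8   0.34] [ 0.06 -0.03 -0.  ]
0.37 [ 0.   -3.73  0.54] [ 0.06 -0.03 -0.  ]
0.42 [ 0.   -4.65  0.79] [ 0.06 -0.03 -0.  ]
```

{"name": "jog_arm", "arguments": {
  "rows": [
    {"xyz": [0,-0.92,0.08],"delta_rot": [0,0,0],"fingers": 1},
    {"xyz": [0,-1.87,0.19],"delta_rot": [0,0,0],"fingers": 1},
    {"xyz": [0,-2.8,0.34],"delta_rot": [0,0,0],"fingers": 1},
    {"xyz": [0,-3.73,0.54],"delta_rot": [0,0,0],"fingers": 1},
    {"xyz": [0,-4.65,0.79],"delta_rot": [0,0,0],"fingers": 1}
  ]
}}

```text
clock: 19.6
tcp_pos: [0.6199, -0.0559, 0.2019]
orientation: [2.275, 2.164, 0.004]
contact_force: [5.3, -1.5, -2.3]
grip_width: 0.013
```

```bash
python3 arc.py .48 .54 .60 .66 .72
```

```text
t 19.6 tcp [ 0.6199 -0.0559  0.2019] F [ 5.3 -1.5 -2.3] w 0.013 z [ 0.003  0.    -1.   ] yaw_y -0.05 j [-0.58  0.49  0.79  1.73 -0.39  1.08  0.29]
theta est 0.42 radius 0.1902 lat -0.0001
0.48 [ 0.01 -1.07  0.37] [ 0.18 -0.03  0.01]
0.54 [ 0.01 -2.13  0.79] [ 0.18 -0.03  0.01]
0.6 [ 0.01 -3.16  1.27] [ 0.18 -0.03  0.01]
0.66 [ 0.01 -4.16  1.81] [ 0.18 -0.03  0.01]
0.72 [ 0.01 -5.13  2.42] [ 0.18 -0.03  0.01]
```

{"name": "jog_arm", "arguments": {
  "rows": [
    {"xyz": [0,-1.07,0.37],"delta_rot": [0.1,0,0],"fingers": 1},
    {"xyz": [0,-2.13,0.79],"delta_rot": [0.2,0,0],"fingers": 1},
    {"xyz": [0,-3.16,1.27],"delta_rot": [0.2,0,0],"fingers": 1},
    {"xyz": [0,-4.16,1.81],"delta_rot": [0.2,0,0],"fingers": 1},
    {"xyz": [0,-5.13,2.42],"delta_rot": [0.2,0,0],"fingers": 1}
  ]
}}

```text
clock: 20.02
tcp_pos: [0.5694, -0.0535, 0.1782]
orientation: [2.274, 2.164, 0.005]
contact_force: [5.7, -0.4, 0.0]
grip_width: 0.013
```

```bash
python3 arc.py .78 .84 .90 .96 1.02;python3 -c "
from plan import *
im=imaging.grab_frame('scene'); cv2.imwrite('pics/scene24.png',im); crop('scene',np.clip(im*1.8,0,255).astype(np.uint8),(205,215),(90,75),'pics/scene24b.png',8)"
```

```text
t 20.02 tcp [ 0.5694 -0.0535  0.1782] F [ 5.7 -0.4  0. ] w 0.013 z [ 0.004  0.    -1.   ] yaw_y -0.05 j [-0.63  0.43  0.81  1.88 -0.37  0.99  0.29]
theta est 0.715 radius 0.1901 lat -0.0002
0.78 [ 0.02 -1.    0.72] [ 0.21 -0.03  0.01]
0.84 [ 0.02 -1.89  1.43] [ 0.21 -0.03  0.01]
0.9 [ 0.02 -2.73  2.2 ] [ 0.21 -0.03  0.01]
0.96 [ 0.02 -3.53  3.01] [ 0.21 -0.03  0.01]
1.02 [ 0.02 -4.28  3.87] [ 0.21 -0.03  0.01]
pics/scene24b.png 160 177 8
```

View pics/scene24b.png

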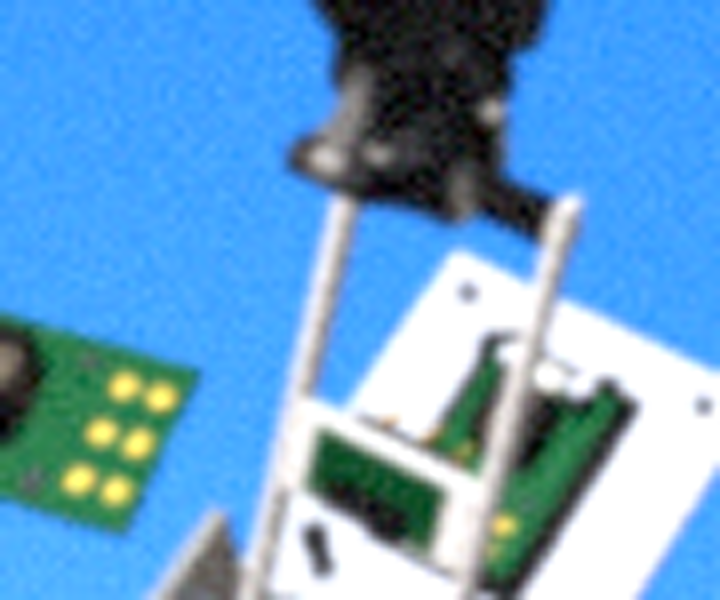

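{"name": "jog_arm", "arguments": {
  "rows": [
    {"xyz": [0,-1.0,0.72],"delta_rot": [0.2,0,0],"fingers": 1},
    {"xyz": [0,-1.89,1.43],"delta_rot": [0.2,0,0],"fingers": 1},
    {"xyz": [0,-2.73,2.2],"delta_rot": [0.2,0,0],"fingers": 1},
    {"xyz": [0,-3.53,3.01],"delta_rot": [0.2,0,0],"fingers": 1},
    {"xyz": [0,-4.28,3.87],"delta_rot": [0.2,0,0],"fingers": 1}
  ]
}}

```text
clock: 20.48
tcp_pos: [0.5265, -0.0515, 0.139]
orientation: [2.275, 2.164, 0.004]
contact_force: [7.9, -0.9, 0.3]
grip_width: 0.013
```

```bash
python3 arc.py 1.07 1.12 1.17 1.22 1.27
```

```text
t 20.48 tcp [ 0.5265 -0.0515  0.139 ] F [ 7.9 -0.9  0.3] w 0.013 z [ 0.003  0.001 -1.   ] yaw_y -0.05 j [-0.65  0.4   0.8   2.01 -0.37  0.88  0.3 ]
theta est 1.022 radius 0.1901 lat -0.0003
1.07 [ 0.03 -0.55  0.73] [ 0.18 -0.04 -0.01]
1.12 [ 0.03 -1.09  1.5 ] [ 0.18 -0.04 -0.01]
1.17 [ 0.03 -1.6   2.31] [ 0.18 -0.04 -0.01]
1.22 [ 0.03 -2.06  3.14] [ 0.18 -0.04 -0.01]
1.27 [ 0.03 -2.48  3.99] [ 0.18 -0.04 -0.01]
```

{"name": "jog_arm", "arguments": {
  "rows": [
    {"xyz": [0.03,-0.55,0.73],"delta_rot": [0.2,0,0],"fingers": 1},
    {"xyz": [0.03,-1.09,1.5],"delta_rot": [0.2,0,0],"fingers": 1},
    {"xyz": [0.03,-1.6,2.31],"delta_rot": [0.2,0,0],"fingers": 1},
    {"xyz": [0.03,-2.06,3.14],"delta_rot": [0.2,0,0],"fingers": 1},
    {"xyz": [0.03,-2.48,3.99],"delta_rot": [0.2,0,0],"fingers": 1}
  ]
}}

```text
clock: 20.9
tcp_pos: [0.5021, -0.0503, 0.0996]
orientation: [-2.277, -2.165, -0.002]
contact_force: [1.1, -1.5, 6.7]
grip_width: 0.0133
```

```bash
python3 arc.py 1.31 1.35 1.39 1.43 1.47
```

```text
t 20.9 tcp [ 0.5021 -0.0503  0.0996] F [ 1.1 -1.5  6.7] w 0.0133 z [ 0.001  0.001 -1.   ] yaw_y -0.05 j [-0.63  0.42  0.76  2.09 -0.42  0.78  0.34]
theta est 1.267 radius 0.19 lat -0.0003
1.31 [ 0.03 -0.32  0.75] [ 0.05 -0.06 -0.02]
1.35 [ 0.03 -0.6   1.46] [ 0.05 -0.06 -0.02]
1.39 [ 0.03 -0.85  2.17] [ 0.05 -0.06 -0.02]
1.43 [ 0.03 -1.07  2.9 ] [ 0.05 -0.06 -0.02]
1.47 [ 0.03 -1.25  3.64] [ 0.05 -0.06 -0.02]
```

{"name": "jog_arm", "arguments": {
  "rows": [
    {"xyz": [0.03,-0.32,0.75],"delta_rot": [0,0,0],"fingers": 1},
    {"xyz": [0.03,-0.6,1.46],"delta_rot": [0,0,0],"fingers": 1},
    {"xyz": [0.03,-0.85,2.17],"delta_rot": [0,0,0],"fingers": 1},
    {"xyz": [0.03,-1.07,2.9],"delta_rot": [0,0,0],"fingers": 1},
    {"xyz": [0.03,-1.25,3.64],"delta_rot": [0,0,0],"fingers": 1}
  ]
}}

```text
clock: 21.32
tcp_pos: [0.4896, -0.0497, 0.0635]
orientation: [2.277, 2.164, 0.003]
contact_force: [0.5, -1.5, 6.9]
grip_width: 0.0133
```

```bash
python3 arc.py 1.5 1.53 1.56 1.59 1.62;python3 -c "
from plan import *
im=imaging.grab_frame('scene'); cv2.imwrite('pics/scene25.png',im); crop('scene',np.clip(im*1.8,0,255).astype(np.uint8),(215,215),(90,75),'pics/scene25b.png',8)"
```

```text
t 21.32 tcp [ 0.4896 -0.0497  0.0635] F [ 0.5 -1.5  6.9] w 0.0133 z [ 0.002  0.001 -1.   ] yaw_y -0.051 j [-0.59  0.46  0.71  2.14 -0.48  0.69  0.39]
theta est 1.468 radius 0.19 lat -0.0004
1.5 [ 0.03 -0.13  0.59] [ 0.09 -0.07 -0.04]
1.53 [ 0.03 -0.24  1.15] [ 0.09 -0.07 -0.04]
1.56 [ 0.03 -0.33  1.72] [ 0.09 -0.07 -0.04]
1.59 [ 0.03 -0.4   2.28] [ 0.09 -0.07 -0.04]
1.62 [ 0.03 -0.46  2.85] [ 0.09 -0.07 -0.04]
pics/scene25b.png 170 177 8
```

View pics/scene25b.png

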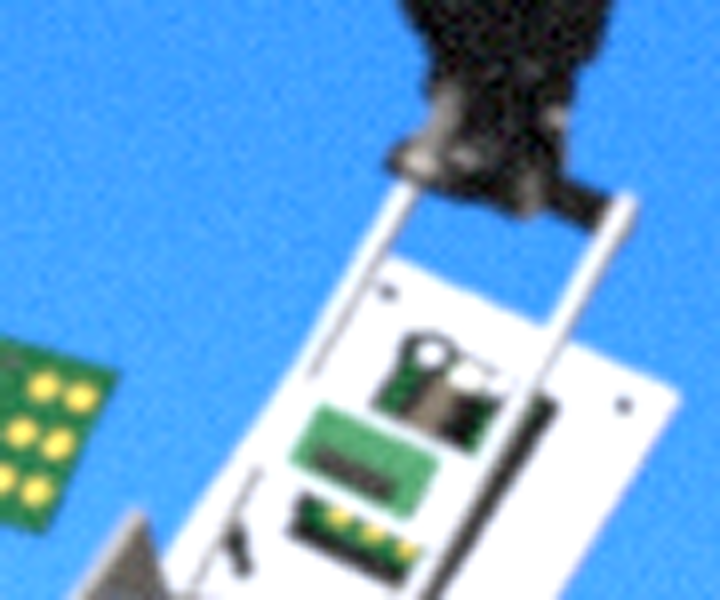

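{"name": "jog_arm", "arguments": {
  "rows": [
    {"xyz": [0.03,-0.13,0.59],"delta_rot": [0,0,0],"fingers": 1},
    {"xyz": [0.03,-0.24,1.15],"delta_rot": [0,0,0],"fingers": 1},
    {"xyz": [0.03,-0.33,1.72],"delta_rot": [0,0,0],"fingers": 1},
    {"xyz": [0.03,-0.4,2.28],"delta_rot": [0,0,0],"fingers": 1},
    {"xyz": [0.03,-0.46,2.85],"delta_rot": [0,0,0],"fingers": 1}
  ]
}}

```text
clock: 21.78
tcp_pos: [0.4852, -0.0495, 0.0346]
orientation: [2.276, 2.164, 0.004]
contact_force: [0.3, -1.9, 7.6]
grip_width: 0.0133
```

```bash
python3 arc.py 1.63 1.65 1.67 1.69 1.70 1.71 1.72
```

```text
t 21.78 tcp [ 0.4852 -0.0495  0.0346] F [ 0.3 -1.9  7.6] w 0.0133 z [ 0.002  0.001 -1.   ] yaw_y -0.051 j [-0.55  0.51  0.66  2.17 -0.53  0.63  0.44]
theta est 1.622 radius 0.1899 lat -0.0004
1.63 [ 0.04 -0.02  0.15] [ 0.13 -0.06 -0.05]
1.65 [ 0.04 -0.04  0.53] [ 0.13 -0.06 -0.05]
1.67 [ 0.04 -0.06  0.91] [ 0.13 -0.06 -0.05]
1.69 [ 0.04 -0.07  1.29] [ 0.13 -0.06 -0.05]
1.7 [ 0.03 -0.07  1.48] [ 0.13 -0.06 -0.05]
1.71 [ 0.03 -0.07  1.67] [ 0.13 -0.06 -0.05]
1.72 [ 0.03 -0.07  1.86] [ 0.13 -0.06 -0.05]
```

{"name": "jog_arm", "arguments": {
  "rows": [
    {"xyz": [0.03,-0.02,0.25],"delta_rot": [0,0,0],"fingers": 1},
    {"xyz": [0.03,-0.04,0.5],"delta_rot": [0,0,0],"fingers": 1},
    {"xyz": [0.03,-0.05,0.75],"delta_rot": [0,0,0],"fingers": 1},
    {"xyz": [0.03,-0.06,1.0],"delta_rot": [0,0,0],"fingers": 1},
    {"xyz": [0.03,-0.07,1.25],"delta_rot": [0,0,0],"fingers": 1}
  ]
}}

```text
clock: 22.2
tcp_pos: [0.4846, -0.0494, 0.0228]
orientation: [2.277, 2.163, 0.004]
contact_force: [0.3, -1.0, 8.4]
grip_width: 0.0134
```

```bash
python3 arc.py 1.70 1.71 1.72
```

```text
t 22.2 tcp [ 0.4846 -0.0494  0.0228] F [ 0.3 -1.   8.4] w 0.0134 z [ 0.003  0.001 -1.   ] yaw_y -0.051 j [-0.53  0.52  0.63  2.17 -0.55  0.6   0.46]
theta est 1.684 radius 0.1899 lat -0.0003
1.7 [ 0.03 -0.01  0.3 ] [ 0.16 -0.08 -0.06]
1.71 [ 0.03 -0.01  0.49] [ 0.16 -0.08 -0.06]
1.72 [ 0.03 -0.01  0.68] [ 0.16 -0.08 -0.06]
```

{"name": "jog_arm", "arguments": {
  "rows": [
    {"xyz": [0,0,0.1],"delta_rot": [0,0,0],"fingers": 1},
    {"xyz": [0,0,0.2],"delta_rot": [0,0,0],"fingers": 1},
    {"xyz": [0,0,0.3],"delta_rot": [0,0,0],"fingers": 1},
    {"xyz": [0,0,0.35],"delta_rot": [0,0,0],"fingers": 1},
    {"xyz": [0,0,0.35],"delta_rot": [0,0,0],"fingers": 1}
  ]
}}

```text
clock: 22.62
tcp_pos: [0.4846, -0.0494, 0.02]
orientation: [2.277, 2.164, 0.005]
contact_force: [-0.3, 1.0, 9.1]
grip_width: 0.0133
```

```bash
python3 arc.py 1.70 1.71 1.72
```

```text
t 22.62 tcp [ 0.4846 -0.0494  0.02  ] F [-0.3  1.   9.1] w 0.0133 z [ 0.003  0.002 -1.   ] yaw_y -0.051 j [-0.52  0.53  0.63  2.17 -0.56  0.6   0.46]
theta est 1.699 radius 0.1899 lat -0.0003
1.7 [ 0.03 -0.01  0.02] [ 0.15 -0.12 -0.06]
1.71 [ 0.03 -0.01  0.21] [ 0.15 -0.12 -0.06]
1.72 [ 0.03 -0.01  0.4 ] [ 0.15 -0.12 -0.06]
```

{"name": "jog_arm", "arguments": {
  "rows": [
    {"xyz": [0,0,0.1],"delta_rot": [0,0,0],"fingers": 1},
    {"xyz": [0,0,0.2],"delta_rot": [0,0,0],"fingers": 1},
    {"xyz": [0,0,0.2],"delta_rot": [0,0,0],"fingers": 1},
    {"xyz": [0,0,0.2],"delta_rot": [0,0,0],"fingers": 1},
    {"xyz": [0,0,0.2],"delta_rot": [0,0,0],"fingers": 1}
  ]
}}

```text
clock: 23.03
tcp_pos: [0.4846, -0.0494, 0.0192]
orientation: [-2.277, -2.163, -0.007]
contact_force: [-2.5, 0.4, 15.1]
grip_width: 0.0133
```

{"name": "jog_arm", "arguments": {
  "rows": [
    {"xyz": [0,0,0.15],"delta_rot": [0,0,0],"fingers": 1},
    {"xyz": [0,0,0.2],"delta_rot": [0,0,0],"fingers": 1},
    {"xyz": [0,0,0.2],"delta_rot": [0,0,0],"fingers": 1},
    {"xyz": [0,0,0.2],"delta_rot": [0,0,0],"fingers": 1},
    {"xyz": [0,0,0.2],"delta_rot": [0,0,0],"fingers": 1}
  ]
}}

```text
clock: 23.45
tcp_pos: [0.4847, -0.0494, 0.0187]
orientation: [-2.277, -2.162, -0.009]
contact_force: [-4.1, 0.2, 20.6]
grip_width: 0.0129
```

```bash
python3 arc.py 1.7;python3 -c "
from plan import *
for n in('scene','top'):
    im=imaging.grab_frame(n); cv2.imwrite(f'pics/{n}26.png',im); c=(222,222) if n=='scene' else (265,160)
    crop(n,np.clip(im*1.5,0,255).astype(np.uint8),c,(90,75),f'pics/{n}26b.png',8)
st()"
```

```text
t 23.45 tcp [ 0.4847 -0.0494  0.0187] F [-4.1  0.2 20.6] w 0.0129 z [ 0.003  0.005 -1.   ] yaw_y -0.052 j [-0.52  0.53  0.62  2.17 -0.57  0.6   0.47]
theta est 1.706 radius 0.1899 lat -0.0003
1.7 [ 0.03 -0.01 -0.12] [ 0.17 -0.3  -0.09]
pics/scene26b.png 177 184 8
pics/top26b.png 220 122 8
t 23.55 tcp [ 0.4847 -0.0494  0.0187] F [-3.4  0.  20.3] w 0.0132 z [ 0.003  0.005 -1.   ] yaw_y -0.052 j [-0.52  0.53  0.62  2.17 -0.57  0.6   0.47]
```

View pics/scene26b.png

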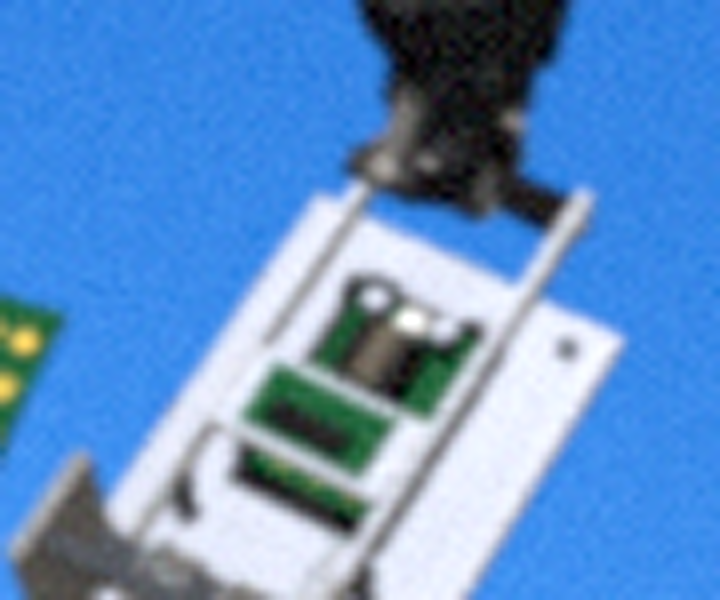

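View pics/scene26.png

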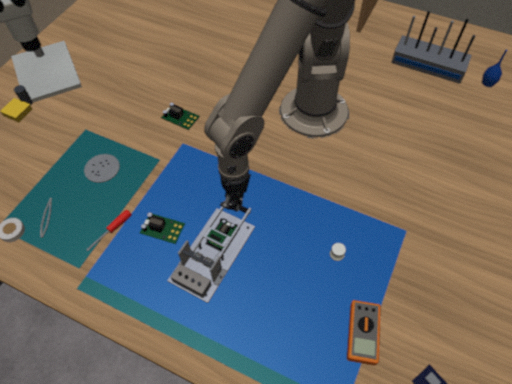

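```bash
python3 -c "
from plan import *
st(); print(r.hand_in())"
```

```text
t 23.55 tcp [ 0.4847 -0.0494  0.0187] F [-3.4  0.  20.3] w 0.0132 z [ 0.003  0.005 -1.   ] yaw_y -0.052 j [-0.52  0.53  0.62  2.17 -0.57  0.6   0.47]
the job is handed in; nothing more can be done
None
```

The smallest of the three boards is lying flat in the nest with its test pads towards the pivot. I let go of it, then swung the probe arm down to its stop and handed the job in while still holding the bar, at about 23.6 s.

**Board seating:** After release, the scene camera put the board within about 1 mm and 3 mrad of the nest centre. It touched down at the expected height with about 10 N.

**Probe arm:** The angle worked out from the tool position was 1.706 rad, against 1.70 at the stop. The upward force on the tool rose from about 9 N to 20 N over the last 1.3 mm, which I take as contact with the stop. The bar was still gripped: the opening read 13 mm on the 16 mm sleeve, at 60 N.

**Bench:** The last picture shows the look-alike boards, jar, multimeter and screwdriver where they were.

**Checks that failed or disagreed:**
- The fingertips turned out to be about 19 mm further back than the TCP description suggests. My first close on the board therefore shut in the air above the transformer, without measurable contact, and I regripped lower.
- The two cameras disagreed by up to 3 mm on positions and about 0.02 rad on the fixture's yaw. I did the final placing from the scene camera only, because the arm blocked the top view.
- The pins pressing on the pads is inferred from the arm angle and the force. I could not see them directly.

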